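# Roll a sample jar's label up and bed it in the carrying tray

## Task

Lay the sample jar that stands by itself at the right of the roller rest on its side on the two rollers and let go of it. Roll it there with a fingertip until its paper label faces straight up, and take the finger away. Then take the jar again from above and bed it fully down in the empty nest of the carrying tray, cap in the narrow end and label still up so that it can be read from above; leave the tin and the marker where they are.

Things in the scene. Friction and masses are not known exactly. Their poses are not given: they have to be found in the camera images.
- jar: Clear round screw jar with grey powder, cream cap and one white paper label, 62 mm across, 94 mm tall, 0.19 kg, standing upright at the start. Origin: centre of its underside; +z along its axis to the cap. Body 62 mm across from z = 3 to 64 mm, shoulder to 50 mm at z = 75, cap 56 mm across, z = 75 to 94. The label is on the body's -x side: when it faces straight up the jar's x axis points down.
- jar_label (a point): Middle of the jar's paper label, on the body's surface: 31 mm from the axis towards the jar's -x, 36 mm from its underside.
- jar_mid (a point): Point on the jar's axis 36 mm from its underside (middle of the jar's body); axes as the jar's.
- jar_cap (a point): Middle of the top of the jar's cap, on its axis, 94 mm from its underside.
- roller_rest: Roller rest, fixed: grey base plate 104 x 126 mm with an aluminium roller bed on four springs. Origin: centre of its underside, z up. Two freely turning black rubber rollers, 22 mm across, 102 mm long, lie along its y at x = -24 and +24 mm, axes 36 mm above the bench; a slight drag stops them when let go. End plates at y = -58 and +58 mm, tops 51 mm high, leave 112 mm between them.
- rest_axis (a point): Middle of the place of the lying jar: its axis passes through here along the rest's y, 70 mm above the bench; axes as the rest's. The jar lies between the end plates, cap to either side, its top line 101 mm above the bench. The bed yields up to 8 mm under a press of 1 to 6 N from above. Pushing the top of the jar along the rest's x with a lightly pressing fingertip rolls it on the spot.
- tray: Carrying tray, grey plastic, 134 x 234 mm, 37 mm high, fixed. Origin: centre of its underside, z up, -x to the robot. Its foam insert, dark on top, light in the nests (top 32 mm above the bench) has two jar-shaped nests along x, 22 mm deep, narrow cap ends to +x. The left one (y = +59 mm) holds another jar, 68 mm across, label up, top 78 mm above the bench; the right one is empty.
- nest (a point): In the empty nest, where jar_mid comes to lie: on its centre line, 41 mm above the bench, at tray x = -12, y = -44.5 mm; axes as the tray's. The wide part (63 mm) runs from 40 mm on the -x side to 36 mm on the +x side, the narrow part (56 mm wide) 28 mm on. Two ribs on the floor carry the body. Bedded, the jar's +z points to +x, with 4 mm of play along x. The wrong way round it stays too high.
- finger_recess (a point): Middle of the finger recess across the tray's nests, on the empty nest's centre line at the top of the insert, 32 mm above the bench. The recess is 38 mm wide (along tray x) and as deep as the nests; it goes 30 mm beyond the empty nest on the right and through to the other jar's nest, 38 mm, on the left.
- tin: Round aluminium tin with lid, 59 mm across and 38 mm high, standing loose behind the roller rest; origin at the centre of its underside. To be left alone.
- marker: Black felt marker, 131 mm long and 16 mm thick, lying loose along y in front of the tray; origin at the centre of its underside. To be left alone.

How it is judged:
On the way, in this order (a step that is already met when the one before it is completed fails the run):
1. the jar lies at rest on both rollers of the rest, let go (x of jar_mid in the frame of roller_rest between -0.012 and 0.012 m and y of jar_mid in the frame of roller_rest between -0.045 and 0.045 m and z of jar_mid in the frame of roller_rest between 0.062 and 0.076 m and angle between jar's own z axis and vertical between 1.43 and 1.71 rad and contact force between jar and the fingers below 0.05 N and linear speed of jar below 0.03 m/s and angular speed of jar below 0.2 rad/s), for 0.2 s.
2. still lying on the rollers and let go, the jar has its label facing up (within 20 degrees) (all of step 1 and angle between jar's own x axis and vertical above 2.792 rad), for 0.2 s.
At the end, for the whole second after the job is handed in: The jar lies fully down in the empty nest of the tray (middle of its body within 9 mm along and 5 mm across of its place, height within -3 to +4 mm, level within 4 degrees), cap in the narrow end, label up within 25 degrees, at rest (x of jar_mid in the frame of nest between -0.009 and 0.009 m and y of jar_mid in the frame of nest between -0.005 and 0.005 m and z of jar_mid in the frame of nest between -0.003 and 0.004 m and angle between jar's own z axis and vertical between 1.5 and 1.64 rad and x of jar_cap in the frame of nest above 0.045 m and angle between jar's own x axis and vertical above 2.702 rad and linear speed of jar below 0.03 m/s and angular speed of jar below 0.2 rad/s); the robot touches nothing.
It fails at once if the tin is pushed more than 40 mm (distance of tin from where it was at the start of the episode above 0.04 m).
It fails at once if the marker is pushed more than 40 mm (distance of marker from where it was at the start of the episode above 0.04 m).
It also fails if it takes over 72 s, if anything falls off the work surface, if the arm or the gripper's body presses on something with over 40 N, if the wrist force passes 120 N, or if a joint passes its speed limit or range.

## Robot

A 7-joint arm with a two-finger parallel gripper is mounted at the origin on a cart in front of the work surface, level with it; the furniture and walls round the work are solid. World frame = base frame: x ahead of the robot, y to its left, z up, the work surface at z = 0. Lengths are in m, angles in rad, forces in N, time in s.
With the tool pointing down it reaches from about 0.4 to 0.75 m from the base axis. Payload 19.5 kg.
Tool frame: the origin (TCP) lies at the centre of the arm's flange, where the gripper is bolted on; the fingertips stand 173 mm ahead of it and the grasp point (between the pads) lies 155 mm ahead of it; y points along the fingers, z is the direction in which the jaws open and shut, and the axes are right-handed (so a half turn about y gives the same grasp; the last joint's range is limited). The gripper opens to 85 mm and grips with 20 to 120 N. Pads are 22 mm wide; open, the fingers measure 114 mm over their backs; the gripper's body (76 mm by 85 mm) begins 54 mm behind the grasp point. The pads swing forward as they close: fully open they stand 13 mm farther back than shut.
Start: joints at [1.256, 0.707, -0.028, 1.485, 0.022, 0.951, -0.075], TCP at [0.155, -0.554, 0.405] pointing down, gripper open.
Joint ranges: [-2.71, 2.71], [-0.32, 2.16], [-1.57, 1.52], [0, 2.45], [-1.46, 4.6], [0, 2.02], [-2.83, 2.83]. Speed limits (rad/s): [1.89, 1.89, 2.57, 2.57, 3.01, 3.01, 3.01].

## Interface

Orientations are given as a unit quaternion [x, y, z, w].
In Python, from cell import * gives the robot as it stands. The module is installed in compiled form; this text tells all that it offers.
- The arm moves only by the shell command python3 -m jog 'ROWS' [OPENING] [FORCE]. ROWS is a JSON object of lists of equal length, an entry for each row: "offset": the shift along the tool's x, y, z in m, a list of three; "angular": the turn, a rotation vector about the tool's x, y, z in rad, a list of three. A call has 1 to 20 rows; each row is the pose to reach, as a shift and turn from the pose commanded when the call began, along the tool's axes at that moment; what a row does not reach only later rows make up. A row lasts 1/8 s, in which the tool goes at most 62.5 mm and 10.7 degrees, less where a joint would pass 70% of its speed; a pose out of reach is approached as far as the arm can. A call with a gripper value outside its range is refused whole. OPENING is the opening, from -1 (shut) to 1 (fully open), set as the call begins (- or left out, the last holds). The fingers move at their own pace and stop on an object; FORCE is the grip in N (left out, the last holds). Time passes only in rows, so rows that repeat a pose let the fingers close. It gives the time, the measured TCP pose, the force and the opening at its end, in the units of the state.
- sense(): the state, without advancing time (a new reading comes with each control period).
- read_camera(name): name is "scene" or "top" or "wrist"; returns a dict with "img" (420x560x3 uint8, red, green, blue), "K" (3x3 intrinsics, pixels), "rvec" (rotation vector, rad) and "tvec" (3), from world to camera coordinates, as OpenCV has them. Camera axes: x right, y down, z forward; pixel columns grow to the right and rows downward; lengths in m; the calibration is good to about 2 mm. A picture is of the moment at which its call begins. There is no depth.
- hand_in(): hands the job in, once; it reports no verdict.
The state is a dict: "time_s": time; "joints": joint angles; "qvel": joint speeds; "tau": joint torques, N m; "position": TCP position; "tool_rot": TCP orientation; "wrist_force": force on the tool from outside, world axes, zero at the start; "moment": the same for the moment, N m; "opening": finger opening in m.
Only numpy, scipy, OpenCV 4.12 (cv2) and the standard library are available. Lean on these libraries where they do the work, as an engineer would, in place of code of your own. Each camera call takes 0.05 s, during which the arm holds its last target.

## Working session

There is one attempt and no reset: what is moved stays moved. The work goes in short steps, Python scripts to look and compute and a shell command to move; the robot and the scene stay as the last step left them, time stands still between calls to the robot, and variables do not carry over. Pictures are saved under pics/ and viewed, and the job is handed in when it is done.

```bash
mkdir -p pics; ls; cat > h.py <<'E'
from cell import *
import numpy as np, cv2
from scipy.spatial.transform import Rotation as R
def snap(n,f):
    c=read_camera(n); cv2.imwrite('pics/'+f,cv2.cvtColor(c['img'],cv2.COLOR_RGB2BGR)); np.savez('pics/'+f[:-4]+'.npz',**c); return c
def load(f):
    return dict(np.load('pics/'+f+'.npz'))
def ray(c,u,v,z):
    Rm=cv2.Rodrigues(c['rvec'])[0]; t=np.array(c['tvec']).ravel()
    d=Rm.T@np.linalg.inv(c['K'])@np.array([u,v,1.]); o=-Rm.T@t
    return o+d*(z-o[2])/d[2]
def proj(c,p):
    return cv2.projectPoints(np.array(p,float).reshape(-1,3),c['rvec'],c['tvec'],c['K'],None)[0].reshape(-1,2)
def crop(f,x0,y0,x1,y1,s,out):
    i=cv2.imread('pics/'+f)[y0:y1,x0:x1]; cv2.imwrite('pics/'+out,cv2.resize(i,None,fx=s,fy=s,interpolation=cv2.INTER_CUBIC))
E
python3 - <<'E'
from h import *
for n in ['scene','top','wrist']: 
    c=snap(n,n+'0.png'); Rm=cv2.Rodrigues(c['rvec'])[0]; print(n,-Rm.T@np.array(c['tvec']).ravel(),Rm[2])
s=sense()
print(s); print(R.from_quat(s['tool_rot']).as_matrix())
E
```

```text
pics
scene [0.11359385 0.20703936 0.70666464] [ 0.45692595 -0.49516447 -0.73893899]
top [ 0.41908104 -0.19380309  0.9710657 ] [ 0.07836771 -0.00379766 -0.99691729]
wrist [ 0.2305461  -0.53254301  0.37431683] [-0.29330405 -0.08026154 -0.95264412]
{'time_s': 0.15, 'joints': array([ 1.25630195,  0.70693423, -0.02764198,  1.48489731,  0.02194965,
        0.95087593, -0.07549934]), 'qvel': array([ 2.15884617e-05, -3.53240918e-03, -3.87586245e-04, -2.27978927e-03,
       -1.86825153e-03,  1.52782873e-03, -2.23429666e-05]), 'tau': array([ 3.44924285e-05, -8.83296418e+01,  1.23394221e+00, -2.36192501e+01,
        1.66563940e-02,  5.51826044e-03,  1.43010834e-04]), 'position': array([ 0.1549238 , -0.55367794,  0.40434802]), 'tool_rot': array([-0.09617113,  0.70082744, -0.70025233,  0.09611813]), 'wrist_force': array([-0.6306199 ,  0.21323754,  0.23805126]), 'moment': array([0.01922921, 0.00952089, 0.0329619 ]), 'opening': 0.08537199863589291}
[[-9.63024837e-01 -1.84835119e-04  2.69412562e-01]
 [-2.69412623e-01  7.95579137e-04 -9.63024509e-01]
 [-3.63382637e-05 -9.99999666e-01 -8.15959384e-04]]
```

View pics/scene0.png

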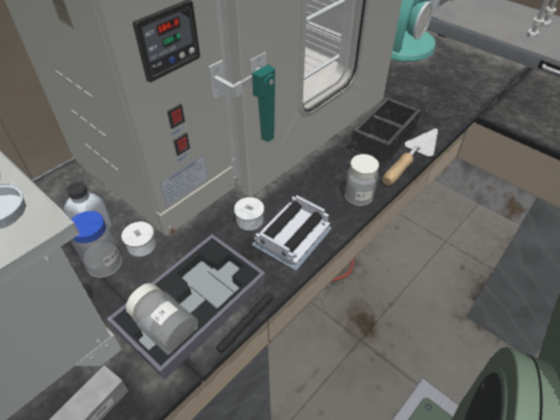

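View pics/top0.png

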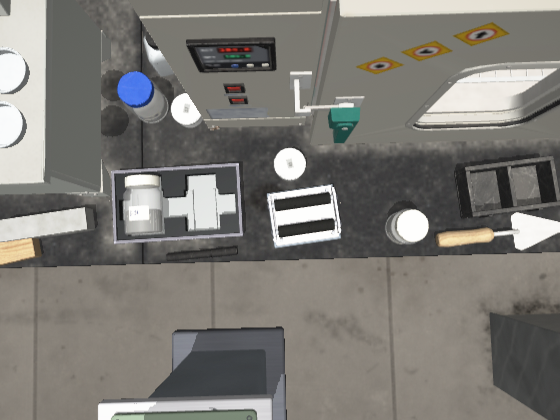

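View pics/wrist0.png

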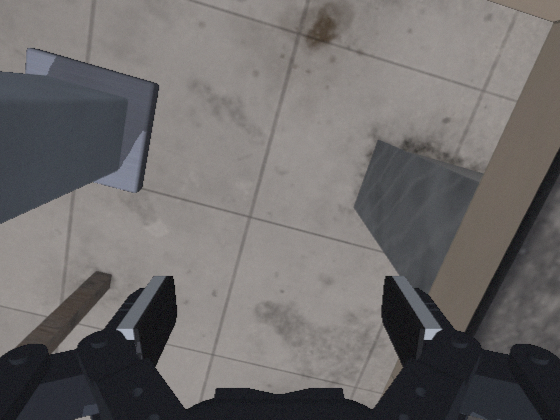

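```bash
python3 - <<'E'
from h import *
crop('top0.png',250,140,450,260,4,'c1.png'); crop('top0.png',100,150,260,270,4.5,'c2.png'); crop('scene0.png',230,140,400,270,4.5,'c3.png')
c=load('top0'); print(c['K'])
for n,u,v,z in [('jarcap',408,223,.094),('tin',290,163,.038),('edge',300,257,0),('wall',300,130,0),('wall2',400,143,0)]: print(n,ray(c,u,v,z))
E
```

```text
[[516.24758724   0.         286.45800335]
 [  0.         516.24758724 208.82940216]
 [  0.           0.           1.        ]]
jarcap [ 0.45798092 -0.40312982  0.094     ]
tin [ 0.57614361 -0.20621722  0.038     ]
edge [ 0.404223   -0.22027504  0.        ]
wall [ 0.64563777 -0.22766516  0.        ]
wall2 [ 0.61511257 -0.41748894  0.        ]
```

View pics/c1.png

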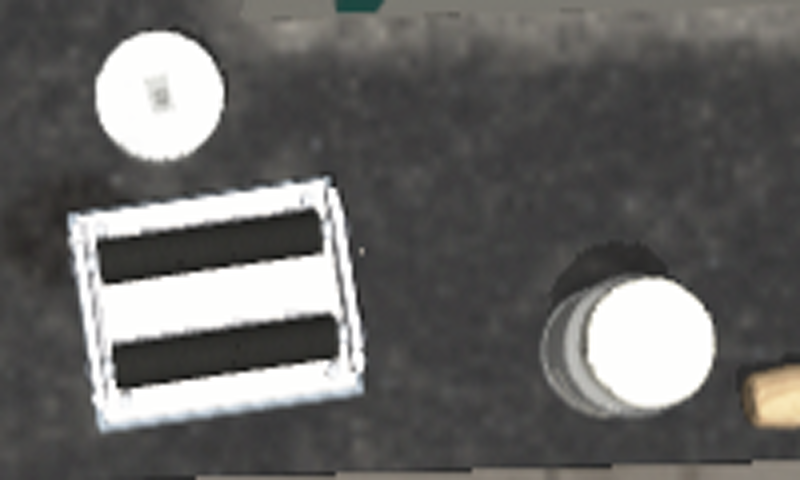

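View pics/c2.png

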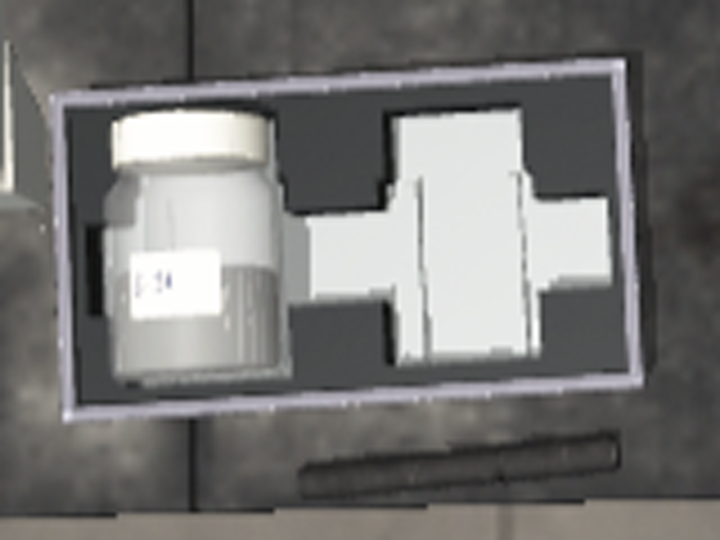

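View pics/c3.png

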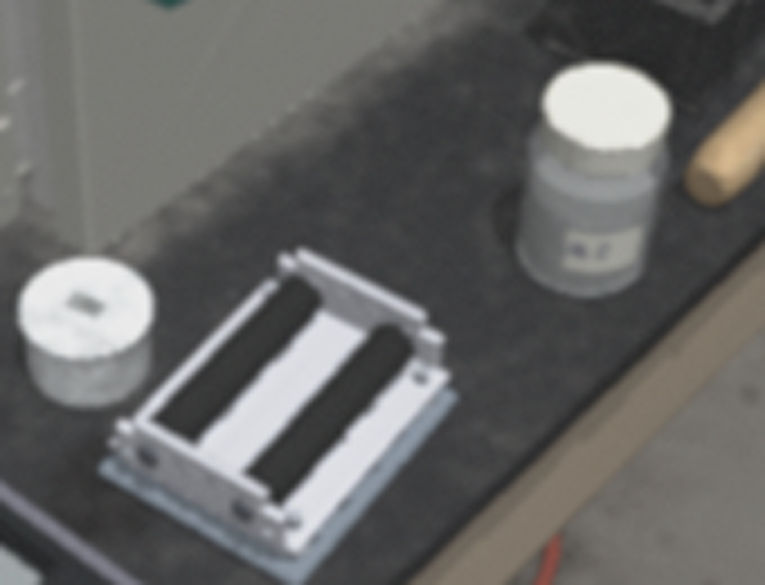

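```bash
python3 - <<'E'
from h import *
c=load('top0')
C1=lambda u,v,z: ray(c,250+(u+.5)/4-.5,140+(v+.5)/4-.5,z)
C2=lambda u,v,z: ray(c,100+(u+.5)/4.5-.5,150+(v+.5)/4.5-.5,z)
j=C1(650,343,.094);print('jar',j)
rl,rr,fl,fr=C1(98,261,.036),C1(322,230,.036),C1(113,367,.036),C1(338,336,.036)
print('rest',(rl+rr+fl+fr)/4,'len',np.linalg.norm(rl-rr),'gap',np.linalg.norm(rl-fl),np.linalg.norm(rr-fr))
d=(rl-rr)+(fl-fr);print('yaw',np.degrees(np.arctan2(-d[0],d[1])))
t=[C2(55,95,.037),C2(622,62,.037),C2(643,380,.037),C2(68,415,.037)]
print(t);print('tray',sum(t)/4,[np.linalg.norm(t[i]-t[(i+1)%4]) for i in range(4)])
d=(t[0]-t[1])+(t[3]-t[2]);yt=np.arctan2(-d[0],d[1]);print('yaw',np.degrees(yt))
tc=sum(t)/4; Rz=np.array([[np.cos(yt),-np.sin(yt)],[np.sin(yt),np.cos(yt)]])
print('nest',tc[:2]+Rz@[-.012,-.0445])
print('nest narrow end', (C2(396,115,.032)+C2(520,112,.032))/2, 'bottom',(C2(397,362,.032)+C2(540,355,.032))/2,'recess right end',(C2(608,200,.032)+C2(610,285,.032))/2)
print('tin',C1(160,95,.038))
print('marker',C2(300,480,.008),C2(620,450,.008))
cs=load('scene0')
p=ray(cs,230+602/4.5,140+248/4.5,.036);print('label z36',p, 'scene jar cap',ray(cs,230+606/4.5,140+112/4.5,.094))
# label: point on cylinder
Rm=cv2.Rodrigues(cs['rvec'])[0];o=-Rm.T@np.ravel(cs['tvec']);
for a in range(-180,180,10):
    q=[j[0]+.031*np.cos(np.radians(a)),j[1]+.031*np.sin(np.radians(a)),.036]; print(a,proj(cs,q)[0].round(1),end=' ')
E
```

```text
jar [ 0.45374245 -0.40995427  0.094     ]
rest [ 0.48186349 -0.22905999  0.036     ] len 0.1028910620891109 gap 0.048646390248452694 0.048774552559049826
yaw 6.246838069936041
[array([0.57127753, 0.1191332 , 0.037     ]), array([ 0.57828993, -0.11092154,  0.037     ]), array([ 0.44904153, -0.11662317,  0.037     ]), array([0.44158756, 0.11418687, 0.037     ])]
tray [0.51004914 0.00144384 0.037     ] [np.float64(0.23016159130981925), np.float64(0.12937410032958188), np.float64(0.23093037600509125), np.float64(0.12978426078528757)]
yaw 1.7979026866314742
nest [ 0.49945119 -0.04341074]
nest narrow end [ 0.55983876 -0.04324113  0.032     ] bottom [ 0.45989117 -0.04592437  0.032     ] recess right end [ 0.50535555 -0.10364102  0.032     ]
tin [ 0.5754717  -0.20551275  0.038     ]
marker [0.41277422 0.02815623 0.008     ] [ 0.42134579 -0.1040963   0.008     ]
label z36 [ 0.42998731 -0.38571391  0.036     ] scene jar cap [ 0.45002738 -0.4032544   0.094     ]
-180 [373.7 190.6] -170 [375.  189.1] -160 [375.9 187.4] -150 [376.4 185.7] -140 [376.4 183.8] -130 [375.9 182. ] -120 [375.  180.2] -110 [373.7 178.6] -100 [372.  177.1] -90 [370.  175.7] -80 [367.8 174.7] -70 [365.4 173.8] -60 [362.8 173.3] -50 [360.2 173.1] -40 [357.7 173.1] -30 [355.3 173.5] -20 [353.  174.2] -10 [351.  175.1] 0 [349.3 176.3] 10 [347.9 177.7] 20 [346.9 179.3] 30 [346.4 181. ] 40 [346.3 182.8] 50 [346.6 184.7] 60 [347.4 186.5] 70 [348.7 188.2] 80 [350.3 189.8] 90 [352.3 191.2] 100 [354.6 192.3] 110 [357.1 193.2] 120 [359.7 193.8] 130 [362.4 194.1] 140 [365. 194.] 150 [367.6 193.6] 160 [369.9 192.9] 170 [372.  191.8]
```

```bash
cat >> h.py <<'E'
def pose(back_el,back_az,jaw_sign=1):
    # tool y = -b ; -x lies in vertical plane, cap side (toward up at low elevation)
    e,a=np.radians(back_el),np.radians(back_az)
    b=np.array([np.cos(e)*np.cos(a),np.cos(e)*np.sin(a),np.sin(e)])
    mx=np.array([-np.sin(e)*np.cos(a),-np.sin(e)*np.sin(a),np.cos(e)])  # -x tool
    x=-mx;y=-b;z=np.cross(x,y)
    return np.array([x,y,z]).T
def delta(T,p):
    s=sense();R0=R.from_quat(s['tool_rot']).as_matrix();p0=s['position']
    print('now',p0.round(4),'off',(R0.T@(np.array(p)-p0)).round(4),'ang',R.from_matrix(R0.T@T).as_rotvec().round(4))
E
python3 - <<'E'
from h import *
delta(pose(90,175),[.33,-.42,.38])
c=load('top0')
print('handle',ray(c,438,238,.015),ray(c,493,236,.015))
E
```

```text
now [ 0.1549 -0.5537  0.4043] off [-0.2046  0.0244 -0.0815] ang [8.0e-04 3.6e-01 1.0e-04]
handle [ 0.43214993 -0.47618579  0.015     ] [ 0.43293969 -0.57819648  0.015     ]
```

```bash
python3 -m jog '{"offset":[[-0.205,0.024,-0.082],[-0.205,0.024,-0.082],[-0.205,0.024,-0.082],[-0.205,0.024,-0.082],[-0.205,0.024,-0.082],[-0.205,0.024,-0.082]],"angular":[[0,0.36,0],[0,0.36,0],[0,0.36,0],[0,0.36,0],[0,0.36,0],[0,0.36,0]]}'
python3 - <<'E'
from h import *
s=sense(); print(s['joints'].round(4),s['position'],R.from_quat(s['tool_rot']).as_matrix().round(3))
snap('wrist','w1.png')
E
```

```text
time_s: 0.9
position: [0.3297, -0.42, 0.3807]
tool_rot: [-0.031, -0.706, 0.706, 0.031]
wrist_force: [0.3, -1.0, 0.8]
opening: 0.0853
[ 0.7847  0.6802  0.1124  1.6723 -0.0983  0.7948 -0.7174] [ 0.32969492 -0.419977    0.38066069] [[-0.996 -0.001 -0.088]
 [ 0.088 -0.    -0.996]
 [ 0.001 -1.     0.   ]]
```

View pics/w1.png

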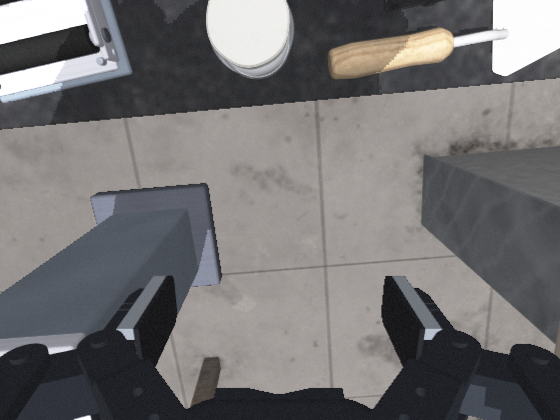

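```bash
python3 - <<'E'
from h import *
c=load('w1'); print('cap',ray(c,249,26,.094)); print('handle',ray(c,330,62,.012)); Rm=cv2.Rodrigues(c['rvec'])[0]; print(-Rm.T@np.ravel(c['tvec']))
for z in (.094,.003): 
  a=np.linspace(0,6.28,9)[:-1]; r=.028 if z>.05 else .031
  print(proj(c,[[.454+r*np.cos(t),-.408+r*np.sin(t),z] for t in a]).round(0).tolist())
E
```

```text
cap [ 0.45290212 -0.41116241  0.094     ]
handle [ 0.43262026 -0.47403284  0.012     ]
[ 0.40788028 -0.42668983  0.35066082]
[[239.0, -25.0], [209.0, -7.0], [201.0, 29.0], [218.0, 60.0], [249.0, 71.0], [277.0, 55.0], [287.0, 20.0], [272.0, -13.0]]
[[250.0, 5.0], [226.0, 19.0], [219.0, 47.0], [232.0, 73.0], [257.0, 81.0], [280.0, 68.0], [288.0, 41.0], [276.0, 14.0]]
```

```bash
python3 - <<'E'
from h import *
T=pose(25,175); b=-T[:,1]; g=np.array([.453,-.4105,.05])
delta(T,g+b*.235); delta(T,g+b*.153)
E
```

```text
now [ 0.3294 -0.4202  0.3807] off [ 0.0907  0.2314 -0.0204] ang [-1.0000e-03 -1.0000e-03  1.1349e+00]
now [ 0.3294 -0.4202  0.3807] off [ 0.0163  0.2661 -0.0205] ang [-1.0000e-03 -1.0000e-03  1.1349e+00]
```

```bash
python3 -m jog '{"offset":[[0.091,0.231,-0.02],[0.091,0.231,-0.02],[0.091,0.231,-0.02],[0.091,0.231,-0.02],[0.091,0.231,-0.02],[0.091,0.231,-0.02],[0.091,0.231,-0.02],[0.091,0.231,-0.02],[0.091,0.231,-0.02]],"angular":[[0,0,1.135],[0,0,1.135],[0,0,1.135],[0,0,1.135],[0,0,1.135],[0,0,1.135],[0,0,1.135],[0,0,1.135],[0,0,1.135]]}' 1 30
python3 - <<'E'
from h import *
s=sense(); print(s['joints'].round(4)); T=pose(25,175); b=-T[:,1]; g=np.array([.453,-.4105,.05])
delta(T,g+b*.235); delta(T,g+b*.153)
snap('wrist','w2.png');snap('scene','s2.png')
E
```

```text
time_s: 2.08
position: [0.2143, -0.4851, 0.1515]
tool_rot: [0.389, 0.608, -0.583, 0.371]
wrist_force: [0.3, -0.1, -0.5]
opening: 0.0853
[ 1.8697e+00  1.4989e+00 -1.1362e+00  1.8879e+00 -1.1673e+00  9.0000e-04
  1.1889e+00]
now [ 0.2143 -0.4851  0.1515] off [-0.0055  0.0265 -0.093 ] ang [ 0.0955 -0.0035  0.0001]
now [ 0.2143 -0.4851  0.1515] off [-0.0055  0.1081 -0.0852] ang [ 0.0955 -0.0035  0.0001]
```

View pics/w2.png

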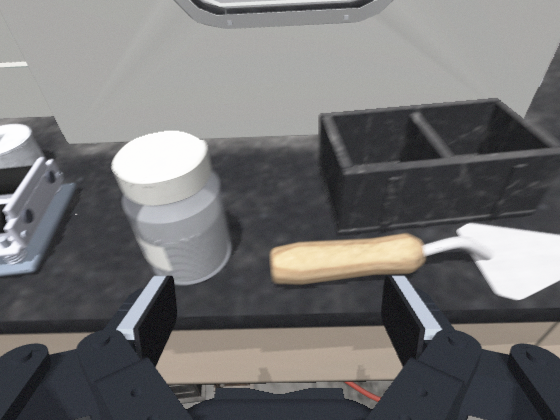

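View pics/s2.png

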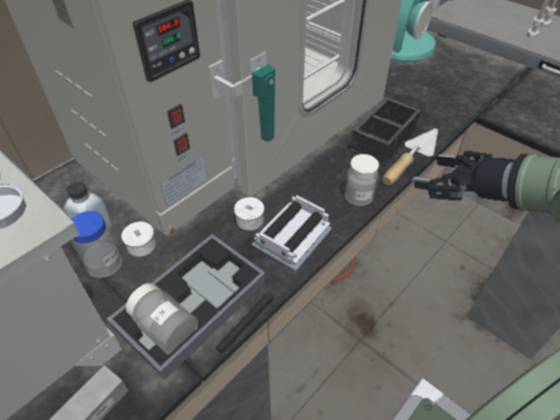

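```bash
python3 - <<'E'
from h import *
import itertools
s=sense()
D=[([1.25630195,0.70693423,-0.02764198,1.48489731,0.02194965,0.95087593,-0.07549934],[.1549238,-.55367794,.40434802],[-0.09617113,0.70082744,-0.70025233,0.09611813]),
([0.7847,0.6802,0.1124,1.6723,-0.0983,0.7948,-0.7174],[0.32969492,-0.419977,0.38066069],None),(s['joints'],s['position'],s['tool_rot'])]
print(s['joints'],s['position'],s['tool_rot'])
c=np.array([[-0.996,-0.001,-0.088],[0.088,0,-0.996],[0.001,-1,0]]);
Rm=[R.from_quat(D[0][2]),R.from_matrix(c),R.from_quat(D[2][2])]
best=[]
E=lambda ax,q:R.from_euler(ax,q)
for sg in itertools.product([1,-1],repeat=7):
    def chain(q):
        r=[];A=R.identity()
        for i,ax in enumerate('zyzyzyz'):
            A=A*E(ax,sg[i]*q[i]); r.append(A)
        return r
    Cs=[chain(D[k][0])[-1].inv()*Rm[k] for k in range(3)]
    e=sum((Cs[0].inv()*Cs[k]).magnitude() for k in (1,2)); 
    # positions: basis dirs
    A=[];b=[]
    for k in range(3):
        r=chain(D[k][0]); 
        cols=[np.array([0,0,1]),r[1].apply([0,0,1]),r[3].apply([0,0,1]),r[5].apply([0,0,1])]
        A.append(np.array(cols).T);b.append(D[k][1])
    A=np.vstack(A);b=np.concatenate(b);x,res,_,_=np.linalg.lstsq(A,b,rcond=None)
    best.append((e,np.linalg.norm(A@x-b),sg,x.round(4),Cs[0].as_quat().round(3),Cs[0].as_matrix().round(2).tolist()))
best.sort(key=lambda t:t[0])
for t in best[:8]:print(t)
E
```

```text
[ 1.86914012e+00  1.49827817e+00 -1.13446319e+00  1.88752073e+00
 -1.16522325e+00  8.03876897e-04  1.18596686e+00] [ 0.21420095 -0.48517618  0.15110275] [ 0.38885849  0.60884041 -0.58367464  0.37071059]
(0.0006198169996040941, np.float64(0.04528190333368454), (-1, 1, -1, 1, -1, 1, -1), array([0.2874, 0.5145, 0.298 , 0.1017]), array([ 0.5, -0.5, -0.5,  0.5]), [[-0.0, 0.0, -1.0], [-1.0, -0.0, 0.0], [-0.0, 1.0, 0.0]])
(0.6549735806690845, np.float64(0.6077136054871051), (-1, -1, 1, 1, 1, -1, 1), array([ 0.5587, -0.2608,  0.3861, -0.4075]), array([-0.562,  0.52 , -0.455,  0.455]), [[0.05, -0.17, 0.98], [-1.0, -0.05, 0.04], [0.04, -0.98, -0.17]])
(0.8536580050854953, np.float64(0.5918682465999229), (-1, -1, 1, -1, -1, -1, -1), array([ 0.6421, -0.1964, -0.4282,  0.5819]), array([-0.498,  0.501,  0.519, -0.48 ]), [[-0.04, -0.0, -1.0], [-1.0, -0.04, 0.04], [-0.04, 1.0, 0.0]])
(1.0260487431108374, np.float64(0.6777808015652461), (1, -1, 1, 1, 1, 1, -1), array([ 0.1043,  0.5679, -0.1801,  0.2379]), array([ 0.726,  0.62 , -0.164,  0.249]), [[0.18, 0.98, 0.07], [0.82, -0.11, -0.57], [-0.55, 0.16
[... 217 characters left out ...]
 [-0.01, -0.99, 0.17]])
(1.349349202742382, np.float64(0.8087480196322961), (1, 1, 1, 1, 1, 1, 1), array([ 0.4395, -0.38  , -0.0048, -0.0914]), array([0.616, 0.346, 0.347, 0.617]), [[0.52, -0.0, 0.85], [0.85, 0.0, -0.52], [0.0, 1.0, 0.0]])
(1.384022927223317, np.float64(0.6912004810335064), (1, -1, -1, 1, -1, -1, -1), array([ 0.039 ,  0.4609, -0.0051,  0.0365]), array([ 0.298,  0.59 , -0.623, -0.418]), [[-0.47, -0.17, -0.87], [0.87, 0.05, -0.49], [0.12, -0.98, 0.13]])
(1.434991363370031, np.float64(0.6914452693647498), (1, -1, -1, -1, 1, -1, 1), array([ 0.0699,  0.4857, -0.0373,  0.0494]), array([-0.597, -0.365, -0.354, -0.62 ]), [[0.48, -0.0, 0.88], [0.88, 0.04, -0.48], [-0.03, 1.0, 0.02]])
```

```bash
cat > kin.py <<'E'
from h import *
SG=[-1,1,-1,1,-1,1,-1]
C=R.from_matrix([[0,0,-1],[-1,0,0],[0,1,0]])
DAT=[([1.25630195,0.70693423,-0.02764198,1.48489731,0.02194965,0.95087593,-0.07549934],[.1549238,-.55367794,.40434802]),
([0.7847,0.6802,0.1124,1.6723,-0.0983,0.7948,-0.7174],[0.32969492,-0.419977,0.38066069]),
([ 1.86914012e+00,1.49827817e+00,-1.13446319e+00,1.88752073e+00,-1.16522325e+00,8.03876897e-04,1.18596686e+00],[0.21420095,-0.48517618,0.15110275])]
def chain(q):
    r=[];A=R.identity()
    for i,ax in enumerate('zyzyzyz'):
        A=A*R.from_euler(ax,SG[i]*q[i]); r.append(A)
    return r
def cand(q):
    r=chain(q); d={}
    d['z0']=np.array([0,0,1.]);d['z2']=r[1].apply([0,0,1]);d['z4']=r[3].apply([0,0,1]);d['z6']=r[5].apply([0,0,1])
    d['x0']=r[0].apply([1,0,0]);d['x1']=r[1].apply([1,0,0]);d['x2']=r[2].apply([1,0,0]);d['x3']=r[3].apply([1,0,0]);d['x4']=r[4].apply([1,0,0]);d['x5']=r[5].apply([1,0,0])
    d['y0']=r[0].apply([0,1,0]);d['y2']=r[2].apply([0,1,0]);d['y4']=r[4].apply([0,1,0])
    return d
E
python3 - <<'E'
from kin import *
import itertools
cs=[cand(q) for q,_ in DAT]; b=np.concatenate([p for _,p in DAT])
out=[]
for n in (1,2,3):
  for ex in itertools.combinations(['x0','x1','x2','x3','x4','x5','y0','y2','y4'],n):
    ks=['z0','z2','z4','z6']+list(ex)
    A=np.vstack([np.array([c[k] for k in ks]).T for c in cs]); x=np.linalg.lstsq(A,b,rcond=None)[0]
    out.append((np.linalg.norm(A@x-b),ks[4:],x.round(4)))
out.sort(key=lambda t:t[0]+.0005*len(t[1]))
for o in out[:14]:print(o)
E
```

```text
(np.float64(4.351613667655101e-05), ['y0', 'y2'], array([ 0.3132,  0.5206,  0.2902,  0.1355, -0.0101, -0.0219]))
(np.float64(1.8634555221711226e-05), ['y0', 'y2', 'y4'], array([ 3.129e-01,  5.210e-01,  2.899e-01,  1.358e-01, -1.000e-02,
       -2.150e-02, -5.000e-04]))
(np.float64(3.681235786002968e-05), ['x5', 'y0', 'y2'], array([ 3.130e-01,  5.207e-01,  2.904e-01,  1.352e-01,  2.000e-04,
       -1.010e-02, -2.190e-02]))
(np.float64(3.7357507926539344e-05), ['x2', 'y0', 'y2'], array([ 3.132e-01,  5.207e-01,  2.904e-01,  1.356e-01, -2.000e-04,
       -1.010e-02, -2.180e-02]))
(np.float64(3.984586474192941e-05), ['x0', 'y0', 'y2'], array([ 3.133e-01,  5.203e-01,  2.901e-01,  1.354e-01,  3.000e-04,
       -9.900e-03, -2.200e-02]))
(np.float64(4.048845122569737e-05), ['x1', 'y0', 'y2'], array([ 3.133e-01,  5.206e-01,  2.901e-01,  1.356e-01,  1.000e-04,
       -1.010e-02, -2.190e-02]))
(np.float64(4.189574877092821e-05), ['x4', 'y0', 'y2'], array([ 3.131e-01,  5.206e-01,  2.903e-01,  1.354e-01,  1.000e-04,
       -1.000e-02, -2.190e-02]))
(np.float64(4.322746308280303e-05), ['x3', 'y0', 'y2'], array([ 0.3132,  0.5206,  0.2902,  0.1355,  0.    , -0.0101, -0.0219]))
(np.float64(0.0009137050701265626), ['x0', 'y2'], array([ 0.3208,  0.5036,  0.2862,  0.1328,  0.0143, -0.0321]))
(np.float64(0.000679480942642415), ['x0', 'x1', 'y2'], array([ 0.3167,  0.5038,  0.2898,  0.1292,  0.0145, -0.004 , -0.032 ]))
(np.float64(0.0006835729303269276), ['x0', 'x3', 'y2'], array([ 0.3209,  0.4976,  0.2857,  0.1319,  0.0158, -0.0043, -0.0321]))
(np.float64(0.000754362560325281), ['x0', 'y2', 'y4'], array([ 0.3256,  0.4948,  0.2906,  0.1283,  0.0164, -0.0392,  0.0073]))
(np.float64(0.0007605207590829155), ['x0', 'y0', 'y4'], array([ 0.2977,  0.5515,  0.286 ,  0.1459, -0.0165, -0.0191, -0.013 ]))
(np.float64(0.0008674018089704011), ['x0', 'x5', 'y2'], array([ 0.3184,  0.5046,  0.2887,  0.1296,  0.0142,  0.0024, -0.0321]))
```

```bash
cat >> kin.py <<'E'
LO=np.array([-2.71,-.32,-1.57,0,-1.46,0,-2.83]);HI=np.array([2.71,2.16,1.52,2.45,4.6,2.02,2.83])
PR={'z0':.3132,'z2':.5206,'z4':.2902,'z6':.1355,'y0':-.0101,'y2':-.0219}
def fk(q):
    d=cand(q); p=sum(PR[k]*d[k] for k in PR); return p,chain(q)[-1]*C
from scipy.optimize import least_squares
def ik(T,p,q0,m=0.0,w=0.003):
    T=R.from_matrix(T)
    f=lambda q:np.concatenate([(fk(q)[0]-p)*5,(T.inv()*fk(q)[1]).as_rotvec(),w*(q-q0)])
    r=least_squares(f,np.clip(q0,LO+m+1e-3,HI-m-1e-3),bounds=(LO+m,HI-m),max_nfev=60)
    e=f(r.x); return r.x,np.linalg.norm(e[:6])
E
cat > t.py <<'E'
from kin import *
rng=np.random.default_rng(0)
g=np.array([.453,-.4105,.05])
for el in (25,35,45):
  for az in (90,105,170,185,200):
    T=pose(el,az); b=-T[:,1]; best=[]
    for k in range(5):
        q0=rng.uniform(LO+.3,HI-.3) if k else np.array([.78,.9,0,1.6,0,.6,-.7])
        for m in (.03,.15):
            q,e=ik(T,g+b*.153,q0,m,.001)
            if e<.01: best.append((m,q.round(2).tolist()))
    best.sort(key=lambda t:-t[0]); print(el,az,len(best),best[:2])
E
time python3 t.py
```

```text
25 90 2 [(0.15, [0.13, 1.31, 0.22, 1.94, 1.85, 0.95, 1.4]), (0.03, [0.13, 1.31, 0.22, 1.94, 1.85, 0.95, 1.4])]
25 105 0 []
25 170 6 [(0.15, [1.67, 1.8, -1.42, 2.13, 2.76, 0.76, -2.64]), (0.15, [0.72, 1.41, 0.5, 2.16, 3.89, 1.75, 1.45])]
25 185 6 [(0.15, [1.23, 1.29, -0.26, 1.94, 4.28, 0.94, 1.77]), (0.15, [0.7, 1.47, 0.74, 1.96, 4.14, 1.87, 1.34])]
25 200 7 [(0.15, [1.58, 1.49, -0.96, 1.7, -0.6, 0.29, 0.72]), (0.15, [0.83, 1.4, 0.58, 1.73, 4.45, 1.68, 1.37])]
35 90 6 [(0.15, [0.12, 1.23, 0.33, 1.95, 1.92, 0.67, 1.41]), (0.15, [-0.19, 1.55, 1.08, 1.96, 3.65, 0.25, -0.56])]
35 105 6 [(0.15, [0.64, 1.24, -0.5, 2.12, 2.2, 1.43, 1.73]), (0.15, [-0.16, 1.62, 1.15, 2.15, 3.42, 0.71, -0.22])]
35 170 6 [(0.15, [0.5, 1.49, 0.94, 2.15, 3.9, 1.84, 1.05]), (0.15, [0.64, 1.33, 0.6, 2.15, 3.94, 1.55, 1.3])]
35 185 8 [(0.15, [0.7, 1.33, 0.65, 1.97, 4.22, 1.55, 1.32]), (0.15, [1.01, 1.19, 0.05, 1.96, 4.26, 1.01, 1.56])]
35 200 8 [(0.15, [1.53, 1.39, -0.95, 1.73, -0.17, 0.2, 0.21]), (0.15, [1.54, 1.41, -0.99, 1.73, 0.07, 0.2, -0.02])]
45 90 6 [(0.15, [-0.16, 1.57, 1.26, 1.94, 4.28, 0.53, -1.13]), (0.15, [0.72, 1.2, -0.67, 1.91, 1.86, 1.32, 1.94])]
45 105 6 [(0.15, [0.69, 1.15, -0.49, 2.07, 2.13, 1.16, 1.86]), (0.15, [-0.01, 1.36, 0.88, 2.09, 3.39, 0.56, 0.12])]
45 170 4 [(0.15, [1.31, 1.22, -0.75, 2.07, 3.04, 0.54, 2.68]), (0.15, [1.54, 1.57, -1.42, 2.06, 2.27, 0.89, -2.54])]
45 185 8 [(0.15, [0.76, 1.17, 0.42, 1.94, 4.31, 1.1, 1.29]), (0.15, [0.65, 1.24, 0.63, 1.94, 4.3, 1.3, 1.21])]
45 200 8 [(0.15, [1.43, 1.28, -0.87, 1.73, 0.19, 0.19, -0.26]), (0.15, [0.59, 1.38, 0.93, 1.76, 4.44, 1.62, 1.16])]
real	0m45.758s
user	0m45.938s
sys	0m0.124s
```

```bash
cat > t.py <<'E'
from kin import *
g=np.array([.453,-.4105,.052])
seeds=[np.array([.78,.9,.1,1.6,-.1,.6,-.7]),np.array([1.5,1.4,-.95,1.73,0,.2,0]),np.array([1.2,1.3,-.5,1.7,0,.2,0])]
for el in (30,38,45):
  for az in (160,170,180,190,200):
    T=pose(el,az); b=-T[:,1]; best=[]
    for q0 in seeds:
        for m in (.02,.1,.2):
            q,e=ik(T,g+b*.155,q0,m,.001)
            if e<.008: best.append((m,q.round(2).tolist()))
    best.sort(key=lambda t:-t[0]); print(el,az,len(best),best[:2])
E
python3 t.py
```

```text
30 160 0 []
30 170 0 []
30 180 3 [(0.2, [1.68, 1.68, -1.37, 2.01, 2.42, 0.51, -2.35]), (0.1, [1.69, 1.74, -1.47, 2.01, 2.29, 0.59, -2.18])]
30 190 3 [(0.2, [1.69, 1.66, -1.37, 1.87, 1.78, 0.36, -1.64]), (0.1, [1.7, 1.71, -1.45, 1.87, 1.75, 0.46, -1.58])]
30 200 9 [(0.2, [1.51, 1.38, -0.82, 1.72, -0.9, 0.32, 0.93]), (0.2, [1.59, 1.48, -1.05, 1.72, 0.03, 0.22, 0.07])]
38 160 0 []
38 170 0 []
38 180 1 [(0.2, [1.62, 1.59, -1.37, 2.0, 2.23, 0.6, -2.29])]
38 190 3 [(0.2, [1.64, 1.58, -1.37, 1.87, 1.76, 0.48, -1.71]), (0.1, [1.64, 1.61, -1.4, 1.87, 1.75, 0.52, -1.69])]
38 200 9 [(0.2, [1.48, 1.33, -0.87, 1.74, -0.38, 0.2, 0.36]), (0.2, [1.52, 1.37, -0.98, 1.73, 0.21, 0.2, -0.19])]
45 160 0 []
45 170 0 []
45 180 0 []
45 190 3 [(0.2, [1.58, 1.48, -1.31, 1.86, 1.7, 0.51, -1.76]), (0.1, [1.57, 1.47, -1.28, 1.86, 1.7, 0.48, -1.77])]
45 200 9 [(0.2, [1.39, 1.24, -0.75, 1.74, -0.4, 0.2, 0.29]), (0.2, [1.44, 1.28, -0.88, 1.74, 0.26, 0.2, -0.33])]
```

```bash
cat > t.py <<'E'
from kin import *
rc=np.array([.4819,-.2291]); yaw=6.25
seeds=[np.array([.78,.9,.1,1.6,-.1,.6,-.7]),np.array([1.5,1.4,-.95,1.73,0,.2,0]),np.array([.6,.9,0,1.7,-1,.6,0]),np.array([.6,.9,0,1.7,1,.6,0])]
for el in (52,60,90):
  for az in (90+yaw,270+yaw):
    u=np.array([np.cos(np.radians(az)),np.sin(np.radians(az)),0])
    T=pose(el,az); b=-T[:,1]
    if el<90 or 1:
        # place: -x tool leans to cap downward
        e=np.radians(el); mx=np.sin(e)*u-np.array([0,0,np.cos(e)]); bb=np.cos(e)*u+np.sin(e)*np.array([0,0,1]); x=-mx;y=-bb;T=np.array([x,y,np.cross(x,y)]).T; b=bb
    p=np.array([*rc,.072])+u*(.052-.047); best=[]
    for q0 in seeds:
        for m in (.02,.1,.2):
            q,er=ik(T,p+b*.155,q0,m,.001)
            if er<.008: best.append((m,q.round(2).tolist()))
    best.sort(key=lambda t:-t[0]); print(el,az,len(best),best[:3])
E
python3 t.py
```

```text
52 96.25 12 [(0.2, [0.11, 1.01, -0.14, 2.05, 1.61, 0.77, -1.43]), (0.2, [0.26, 1.04, -0.42, 2.05, 1.61, 1.01, -1.39]), (0.2, [0.02, 1.01, 0.01, 2.06, 1.61, 0.65, -1.45])]
52 276.25 9 [(0.2, [0.57, 1.15, 0.15, 1.36, -0.63, 1.24, -1.97]), (0.2, [0.71, 1.14, -0.17, 1.35, -0.36, 1.14, -2.19]), (0.2, [0.44, 1.2, 0.48, 1.36, -0.87, 1.39, -1.78])]
60 96.25 12 [(0.2, [0.17, 0.96, -0.12, 2.02, 1.53, 0.61, -1.26]), (0.2, [0.4, 1.01, -0.54, 2.02, 1.56, 0.96, -1.24]), (0.2, [0.03, 0.97, 0.14, 2.03, 1.5, 0.4, -1.27])]
60 276.25 9 [(0.2, [0.51, 1.09, 0.2, 1.46, -0.64, 1.09, -1.96]), (0.2, [0.64, 1.07, -0.08, 1.45, -0.39, 1.0, -2.17]), (0.2, [0.37, 1.15, 0.53, 1.46, -0.89, 1.25, -1.75])]
90 96.25 12 [(0.2, [0.52, 0.93, -0.26, 1.81, 0.48, 0.47, 0.03]), (0.2, [0.65, 0.96, -0.53, 1.8, 0.81, 0.61, -0.28]), (0.2, [0.32, 0.93, 0.11, 1.81, -0.22, 0.41, 0.69])]
90 276.25 12 [(0.2, [0.17, 0.98, 0.44, 1.8, -0.76, 0.54, -1.92]), (0.2, [0.21, 0.96, 0.34, 1.8, -0.62, 0.49, -2.05]), (0.2, [0.04, 1.06, 0.73, 1.8, -1.07, 0.73, -1.65])]
```

```bash
python3 - <<'E'
from kin import *
T=pose(38,200); b=-T[:,1]; g=np.array([.453,-.4105,.052]); q=sense()['joints']
print(fk(q)[0],sense()['position'])
delta(T,g+b*.235); delta(T,g+b*.156); print(ik(T,g+b*.235,q,.01,.001))
E
```

```text
[ 0.21415599 -0.48515103  0.15109953] [ 0.21420095 -0.48517618  0.15110275]
now [ 0.2142 -0.4852  0.1511] off [-0.0682  0.0396 -0.0135] ang [-0.2777 -0.2212 -0.232 ]
now [ 0.2142 -0.4852  0.1511] off [-0.048   0.1135 -0.0328] ang [-0.2777 -0.2212 -0.232 ]
(array([ 1.49987003,  1.1540074 , -0.63900562,  1.76825261, -0.86831867,
        0.43944298,  0.80631909]), np.float64(2.5156080018517516e-06))
```

```bash
python3 -m jog '{"offset":[[-0.068,0.04,-0.014],[-0.068,0.04,-0.014],[-0.068,0.04,-0.014],[-0.068,0.04,-0.014],[-0.068,0.04,-0.014]],"angular":[[-0.278,-0.221,-0.232],[-0.278,-0.221,-0.232],[-0.278,-0.221,-0.232],[-0.278,-0.221,-0.232],[-0.278,-0.221,-0.232]]}'
python3 - <<'E'
from kin import *
T=pose(38,200); b=-T[:,1]; g=np.array([.453,-.4105,.052]); q=sense()['joints']
print(q.round(3))
delta(T,g+b*.235); delta(T,g+b*.156)
snap('wrist','w3.png')
E
```

```text
time_s: 2.8
position: [0.2807, -0.4718, 0.1974]
tool_rot: [0.194, 0.681, -0.571, 0.416]
wrist_force: [-0.2, 0.5, -0.9]
opening: 0.0856
[ 1.459  1.132 -0.56   1.773 -0.989  0.492  0.909]
now [ 0.2807 -0.4718  0.1974] off [ 0.0019 -0.0014  0.0013] ang [ 0.0027 -0.0002  0.0002]
now [ 0.2807 -0.4718  0.1974] off [0.0019 0.0776 0.0015] ang [ 0.0027 -0.0002  0.0002]
```

View pics/w3.png

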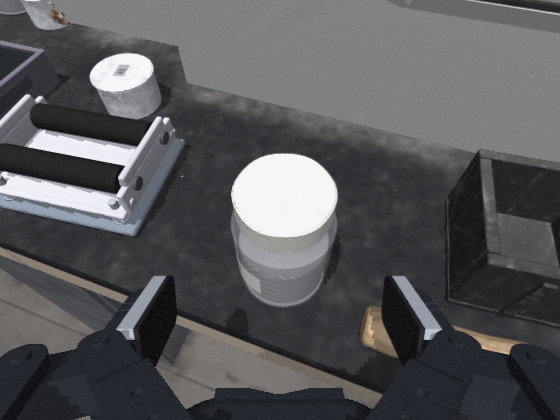

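```bash
python3 -m jog '{"offset":[[0.002,0.03,0.0015],[0.002,0.06,0.0015],[0.002,0.078,0.0015],[0.002,0.078,0.0015]],"angular":[[0,0,0],[0,0,0],[0,0,0],[0,0,0]]}'
python3 - <<'E'
from kin import *
T=pose(38,200); b=-T[:,1]; g=np.array([.453,-.4105,.052]); q=sense()['joints']
print(q.round(3),sense()['wrist_force'])
delta(T,g+b*.156)
snap('wrist','w4.png')
E
```

```text
time_s: 3.35
position: [0.3381, -0.4522, 0.1472]
tool_rot: [0.194, 0.681, -0.57, 0.416]
wrist_force: [-0.5, -0.4, -0.5]
opening: 0.0853
[ 1.386  1.253 -0.642  1.737 -1.061  0.348  0.98 ] [-0.45236482 -0.37318022 -0.4787899 ]
now [ 0.3381 -0.4522  0.1472] off [-0.0002 -0.001   0.0002] ang [ 0.0048  0.0007 -0.0005]
```

View pics/w4.png

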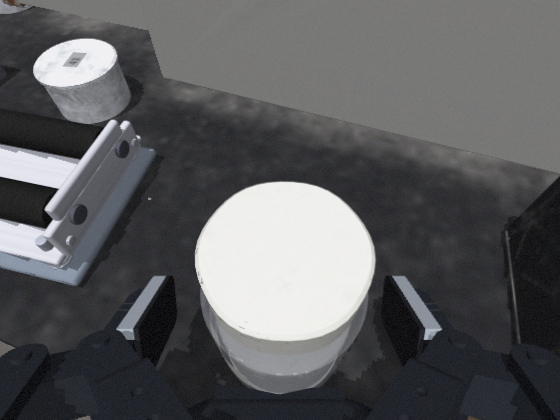

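Aligned with no contact. Close the gripper.

```bash
python3 -m jog '{"offset":[[0,0,0],[0,0,0],[0,0,0],[0,0,0],[0,0,0],[0,0,0]],"angular":[[0,0,0],[0,0,0],[0,0,0],[0,0,0],[0,0,0],[0,0,0]]}' -1 45
python3 - <<'E'
from kin import *
snap('wrist','w5.png'); print(sense()['wrist_force'])
E
```

```text
time_s: 4.15
position: [0.338, -0.4529, 0.1488]
tool_rot: [0.193, 0.68, -0.571, 0.417]
wrist_force: [-4.8, -2.9, 7.8]
opening: 0.0605
[-3.83075916 -1.52675268  7.65819999]
```

View pics/w5.png

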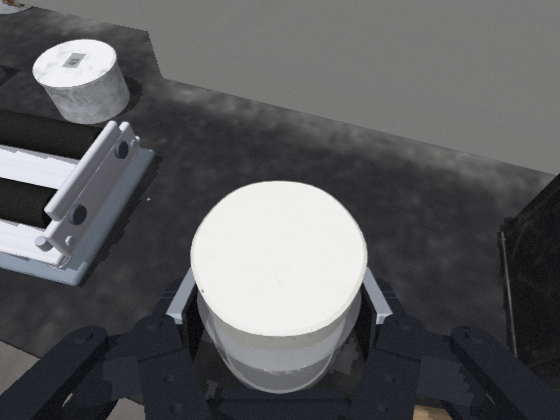

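```bash
cat >> kin.py <<'E'
def placeT(el,az):
    u=np.array([np.cos(np.radians(az)),np.sin(np.radians(az)),0]);e=np.radians(el)
    mx=np.sin(e)*u-np.array([0,0,np.cos(e)]); bb=np.cos(e)*u+np.sin(e)*np.array([0,0,1]); x=-mx;y=-bb
    return np.array([x,y,np.cross(x,y)]).T,u
def track(q,way,n=12):
    for T,p in way:
        p0,R0=fk(q); rv=(R0.inv()*R.from_matrix(T)).as_rotvec(); worst=0
        for k in range(1,n+1):
            Tk=(R0*R.from_rotvec(rv*k/n)).as_matrix(); q,e=ik(Tk,p0+(p-p0)*k/n,q,.005,.01); worst=max(worst,e)
        print(q.round(2),'err',round(worst,4),'rot deg',np.degrees(np.linalg.norm(rv)).round(0))
    return q
E
cat > t.py <<'E'
from kin import *
s=sense();T0=R.from_quat(s['tool_rot']).as_matrix();p0=s['position']
jc=T0.T@(np.array([.453,-.4105,0.047])-p0); ja=T0.T@np.array([0,0,1.]); print('jar centre in tool',jc.round(4),'axis',ja.round(3))
np.savez('grasp.npz',jc=jc,ja=ja)
# place orientation: jar axis -> u exactly
Tp,u=placeT(52,96.25); print('axis check',Tp@ja,u)
rc=np.array([.4819,-.2291,.071])
jc2=jc.copy()
P=rc-Tp@jc; print('place TCP',P)
q=s['joints']
W=[(T0,p0+[-.03,.03,.18]),(placeT(75,60)[0],np.array([.40,-.30,.38])),(Tp,P+[0,0,.12]),(Tp,P)]
track(q,W)
delta(T0,W[0][1])
E
python3 t.py
```

```text
jar centre in tool [ 4.800e-03  1.592e-01 -1.000e-04] axis [-0.788 -0.616  0.001]
axis check [-1.07864491e-01  9.94165574e-01  2.52676249e-04] [-0.10886687  0.99405634  0.        ]
place TCP [ 0.47087574 -0.12788456  0.1935081 ]
[ 1.39  0.86 -0.58  1.87 -1.03  0.54  0.73] err 0.0 rot deg 0.0
[ 0.26  0.68  0.46  1.81 -0.04  0.67  0.13] err 0.0 rot deg 77.0
[-0.37  0.91  0.79  2.03  0.23  0.2   0.01] err 0.0 rot deg 43.0
[-0.34  1.17  0.73  2.05  0.57  0.01 -0.48] err 0.0297 rot deg 0.0
now [ 0.3381 -0.4529  0.1488] off [-0.1309 -0.1249 -0.0383] ang [0. 0. 0.]
```

```bash
cat > t.py <<'E'
from kin import *
s=sense();T0=R.from_quat(s['tool_rot']).as_matrix();p0=s['position'];g=np.load('grasp.npz');jc=g['jc']
rc=np.array([.4819,-.2291,.071]); q=s['joints']
for az,mid in ((276.25,[(60,340,.40,-.36),(60,310,.42,-.36)]),(276.25,[(60,320,.42,-.36)]),(96.25,[(80,50,.42,-.25),(60,90,.44,-.2)]),):
    print(az); Tp,u=placeT(52,az); P=rc-Tp@jc; print('P',P)
    W=[(T0,p0+[-.03,.03,.18])]+[(placeT(e,a)[0],np.array([x,y,.36])) for e,a,x,y in mid]+[(Tp,P+[0,0,.12]),(Tp,P)]
    track(q,W)
E
python3 t.py
```

```text
276.25
P [ 0.49292426 -0.33031544  0.1935081 ]
[ 1.39  0.86 -0.58  1.87 -1.03  0.54  0.73] err 0.0 rot deg 0.0
[ 0.34  0.92  0.67  1.47 -0.25  1.36 -0.89] err 0.0001 rot deg 90.0
[ 0.37  0.96  0.73  1.4  -0.51  1.54 -1.26] err 0.0 rot deg 30.0
[ 0.36  1.08  0.72  1.32 -0.91  1.67 -1.79] err 0.0 rot deg 35.0
[ 0.37  1.25  0.67  1.36 -0.99  1.51 -1.68] err 0.0 rot deg 0.0
276.25
P [ 0.49292426 -0.33031544  0.1935081 ]
[ 1.39  0.86 -0.58  1.87 -1.03  0.54  0.73] err 0.0 rot deg 0.0
[ 0.38  0.94  0.63  1.39 -0.38  1.49 -1.19] err 0.0001 rot deg 99.0
[ 0.38  1.06  0.65  1.32 -0.87  1.63 -1.82] err 0.0 rot deg 44.0
[ 0.39  1.23  0.6   1.36 -0.95  1.47 -1.72] err 0.0 rot deg 0.0
96.25
P [ 0.47087574 -0.12788456  0.1935081 ]
[ 1.39  0.86 -0.58  1.87 -1.03  0.54  0.73] err 0.0 rot deg 0.0
[ 0.17  0.7   0.46  1.85 -0.19  0.68 -0.01] err 0.0 rot deg 68.0
[-0.13  0.74  0.65  1.98  0.21  0.35  0.15] err 0.0 rot deg 45.0
[-0.38  0.91  0.79  2.03  0.21  0.2   0.03] err 0.0 rot deg 10.0
[-0.34  1.17  0.73  2.05  0.52  0.01 -0.44] err 0.0298 rot deg 0.0
```

```bash
python3 -m jog '{"offset":[[-0.02,-0.019,-0.006],[-0.07,-0.066,-0.02],[-0.131,-0.125,-0.038],[-0.131,-0.125,-0.038],[-0.131,-0.125,-0.038]],"angular":[[0,0,0],[0,0,0],[0,0,0],[0,0,0],[0,0,0]]}'
python3 - <<'E'
from kin import *
s=sense();print(s['joints'].round(3),s['wrist_force'])
snap('wrist','w6.png'); snap('scene','s6.png')
delta(placeT(60,320)[0],np.array([.42,-.36,.36]))
E
```

```text
time_s: 4.82
position: [0.3082, -0.4229, 0.3304]
tool_rot: [0.192, 0.679, -0.572, 0.417]
wrist_force: [0.2, 0.3, -2.8]
opening: 0.0601
[ 1.39   0.855 -0.572  1.868 -1.033  0.549  0.731] [ 0.15250847  0.26444679 -2.80316495]
now [ 0.3083 -0.4231  0.328 ] off [-0.1034  0.0799 -0.0205] ang [ 0.2164  1.1184 -1.2865]
```

View pics/s6.png

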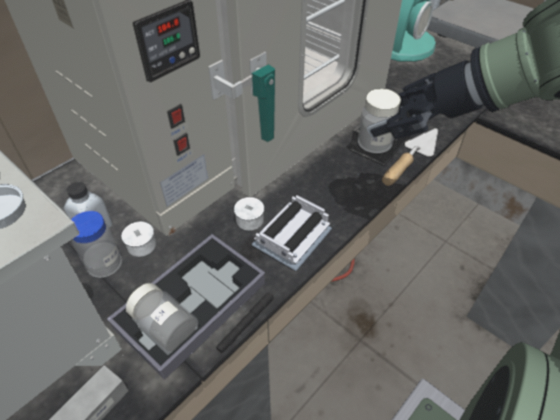

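```bash
python3 -m jog '{"offset":[[-0.103,0.08,-0.02],[-0.103,0.08,-0.02],[-0.103,0.08,-0.02],[-0.103,0.08,-0.02],[-0.103,0.08,-0.02],[-0.103,0.08,-0.02],[-0.103,0.08,-0.02],[-0.103,0.08,-0.02],[-0.103,0.08,-0.02],[-0.103,0.08,-0.02],[-0.103,0.08,-0.02],[-0.103,0.08,-0.02]],"angular":[[0.216,1.118,-1.286],[0.216,1.118,-1.286],[0.216,1.118,-1.286],[0.216,1.118,-1.286],[0.216,1.118,-1.286],[0.216,1.118,-1.286],[0.216,1.118,-1.286],[0.216,1.118,-1.286],[0.216,1.118,-1.286],[0.216,1.118,-1.286],[0.216,1.118,-1.286],[0.216,1.118,-1.286]]}'
python3 - <<'E'
from kin import *
s=sense();print(s['joints'].round(3),s['wrist_force'])
snap('scene','s7.png'); snap('top','t7.png')
g=np.load('grasp.npz');jc=g['jc']; rc=np.array([.4819,-.2291,.071]); Tp,u=placeT(52,276.25); P=rc-Tp@jc
track(s['joints'],[(Tp,P+[0,0,.1]),(Tp,P)])
delta(Tp,P+[0,0,.1])
E
```

```text
time_s: 6.42
position: [0.4202, -0.3604, 0.3594]
tool_rot: [0.062, 0.706, -0.579, -0.403]
wrist_force: [-0.1, 0.9, -1.7]
opening: 0.0606
[ 0.391  0.933  0.62   1.394 -0.374  1.483 -1.199] [-0.13766345  0.93130363 -1.65323226]
[ 0.39  1.08  0.63  1.33 -0.87  1.59 -1.81] err 0.0 rot deg 45.0
[ 0.4   1.22  0.59  1.36 -0.94  1.46 -1.72] err 0.0 rot deg 0.0
now [ 0.42   -0.3605  0.3601] off [-0.065   0.0398 -0.0697] ang [-0.4251  0.6373 -0.1342]
```

View pics/s7.png

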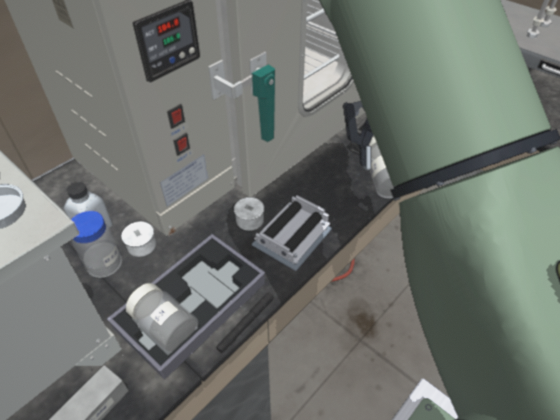

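View pics/t7.png

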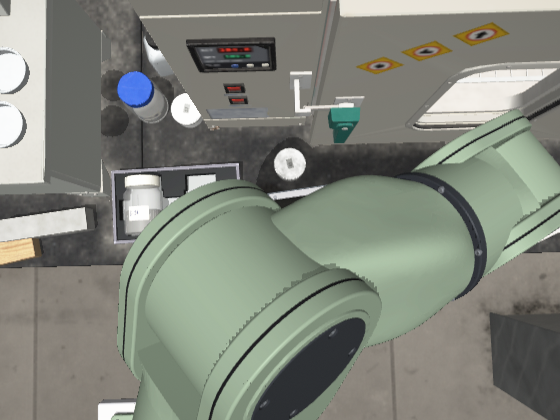

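```bash
python3 - <<'E'
from kin import *
def pts(q):
    d=cand(q); s=PR['z0']*d['z0']+PR['y0']*d['y0']; e=s+PR['z2']*d['z2']+PR['y2']*d['y2']; w=e+PR['z4']*d['z4']
    return np.array([s,e,w]).round(3).tolist()
for q in (sense()['joints'],[ 0.39,1.08,0.63,1.33,-0.87,1.59,-1.81],[ 0.4,1.22,0.59,1.36,-0.94,1.46,-1.72],[0.57,1.15,0.15,1.36,-0.63,1.24,-1.97]): print(pts(np.array(q)))
E
```

```text
[[-0.004, -0.009, 0.313], [0.369, -0.182, 0.634], [0.471, -0.404, 0.478]]
[[-0.004, -0.009, 0.313], [0.408, -0.198, 0.57], [0.501, -0.416, 0.402]]
[[-0.004, -0.009, 0.313], [0.435, -0.215, 0.504], [0.501, -0.414, 0.303]]
[[-0.005, -0.009, 0.313], [0.382, -0.282, 0.529], [0.502, -0.41, 0.298]]
```

```bash
python3 - <<'E'
from h import *
def tri(pt,ps):
    A=load('top0');B=load('scene0')
    P=[A['K']@np.hstack([cv2.Rodrigues(A['rvec'])[0],np.reshape(A['tvec'],(3,1))]),B['K']@np.hstack([cv2.Rodrigues(B['rvec'])[0],np.reshape(B['tvec'],(3,1))])]
    X=cv2.triangulatePoints(P[0],P[1],np.array(pt,float).reshape(2,1),np.array(ps,float).reshape(2,1));X=X[:3]/X[3]
    print(X.ravel(),proj(A,X.T),proj(B,X.T))
tri((342,140),(268,138)) # handle bottom
tri((330,108),(253,72)) # handle top-left
tri((416,123),(303,107)) # window corner
E
```

```text
[ 0.59500533 -0.28749732  0.14983357] [[340.60315006 138.44726204]] [[270.20539982 138.18335415]]
[ 0.60373676 -0.2581962   0.29981089] [[330.27489913 108.29704789]] [[252.59318428  71.95401167]]
[ 0.61849735 -0.41123274  0.14512689] [[415.76321673 122.71627735]] [[303.3630763  107.02756683]]
```

```bash
python3 -m jog '{"offset":[[-0.065,0.04,-0.07],[-0.065,0.04,-0.07],[-0.065,0.04,-0.07],[-0.065,0.04,-0.07],[-0.065,0.04,-0.07],[-0.065,0.04,-0.07],[-0.065,0.04,-0.07]],"angular":[[-0.425,0.637,-0.134],[-0.425,0.637,-0.134],[-0.425,0.637,-0.134],[-0.425,0.637,-0.134],[-0.425,0.637,-0.134],[-0.425,0.637,-0.134],[-0.425,0.637,-0.134]]}'
python3 - <<'E'
from kin import *
s=sense();print(s['joints'].round(3),s['wrist_force'])
snap('scene','s8.png'); snap('top','t8.png');snap('wrist','w8.png')
g=np.load('grasp.npz');jc=g['jc']; rc=np.array([.4819,-.2291,.071]); Tp,u=placeT(52,276.25); P=rc-Tp@jc
delta(Tp,P)
E
```

```text
time_s: 7.4
position: [0.4932, -0.3298, 0.2933]
tool_rot: [0.274, 0.651, -0.345, -0.618]
wrist_force: [-0.7, -0.2, -1.7]
opening: 0.0602
[ 0.385  1.081  0.63   1.333 -0.871  1.591 -1.809] [-0.70748622 -0.20795757 -1.70638658]
now [ 0.4931 -0.3298  0.2932] off [-0.0617  0.0783  0.    ] ang [-0.0022 -0.0009 -0.0002]
```

View pics/s8.png

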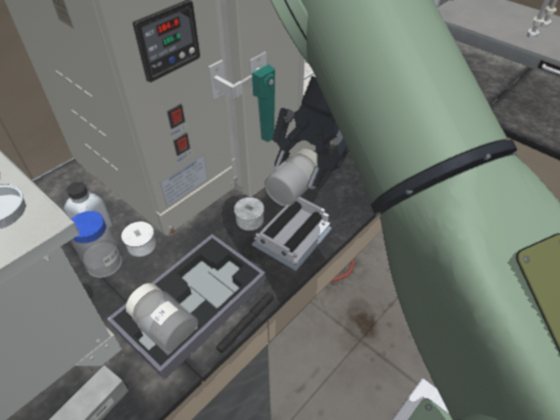

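View pics/w8.png

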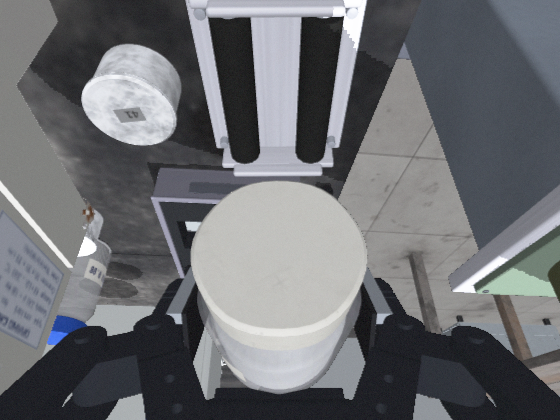

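View pics/t8.png

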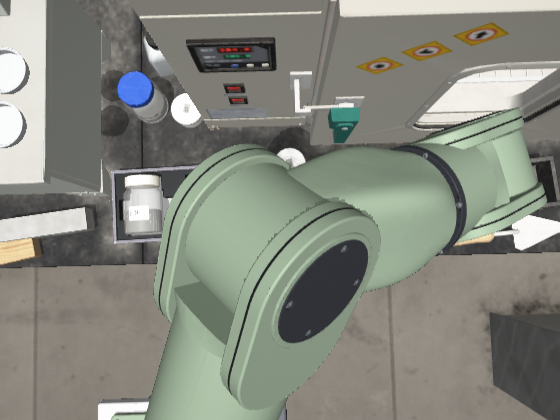

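```bash
cat > t.py <<'E'
from h import *
c=load('w8'); rc=np.array([.4819,-.2291]);a=np.radians(6.25);ex=np.array([np.cos(a),np.sin(a)]);ey=np.array([-np.sin(a),np.cos(a)])
im=cv2.imread('pics/w8.png')
for sx in(-1,1):
  for y in (-.051,.051):
    p=rc+ex*.024*sx+ey*y; u=proj(c,[*p,.036])[0]; print(sx,y,u.round(1)); cv2.circle(im,tuple(int(v) for v in u),3,(0,0,255),-1)
for sx,sy in((-.052,-.06),(.052,-.06),(-.052,.06),(.052,.06)):
    u=proj(c,[*(rc+ex*sx+ey*sy),.05])[0]; cv2.circle(im,tuple(int(v) for v in u),3,(0,255,0),-1)
u=proj(c,[.5755,-.2055,.038])[0]; cv2.circle(im,tuple(int(v) for v in u),3,(255,0,0),-1)
cv2.imwrite('pics/w8b.png',cv2.resize(im[0:220,60:420],None,fx=2.2,fy=2.2))
E
python3 t.py
```

```text
-1 -0.051 [326.5  11. ]
-1 0.051 [311.2 151.3]
1 -0.051 [232.2  11. ]
1 0.051 [246.8 151.4]
```

View pics/w8b.png

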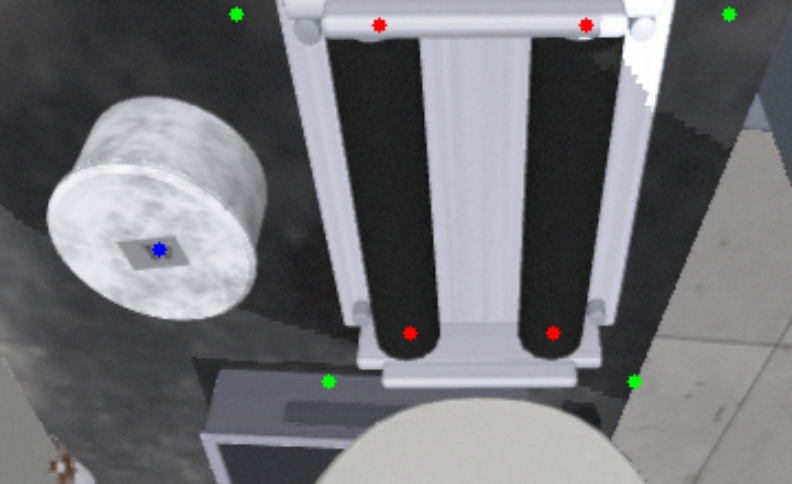

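```bash
python3 -m jog '{"offset":[[-0.03,0.038,0],[-0.045,0.057,0],[-0.055,0.07,0],[-0.06,0.0765,0],[-0.06,0.0765,0]],"angular":[[0,0,0],[0,0,0],[0,0,0],[0,0,0],[0,0,0]]}'
python3 - <<'E'
from kin import *
s=sense();print(s['joints'].round(3),s['wrist_force'])
snap('scene','s9.png'); snap('wrist','w9.png'); crop('s9.png',200,90,400,290,3,'s9c.png')
g=np.load('grasp.npz');jc=g['jc']; rc=np.array([.4819,-.2291,.071]); Tp,u=placeT(52,276.25); P=rc-Tp@jc
delta(Tp,P)
E
```

```text
time_s: 8.18
position: [0.4931, -0.3301, 0.1964]
tool_rot: [0.275, 0.651, -0.344, -0.618]
wrist_force: [1.8, 1.5, 0.5]
opening: 0.06
[ 0.399  1.22   0.59   1.358 -0.937  1.463 -1.727] [1.83667996 1.49085535 0.50419886]
now [ 0.493  -0.3301  0.1968] off [-0.0022  0.0025  0.0001] ang [-0.0009 -0.0015 -0.0001]
```

View pics/s9c.png

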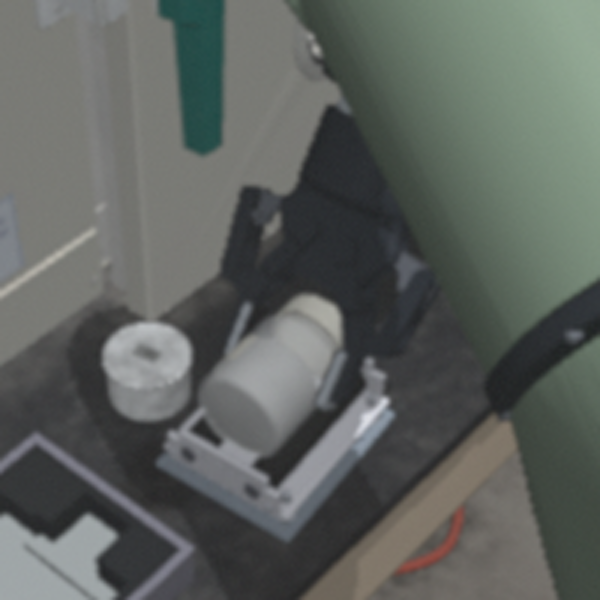

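View pics/w9.png

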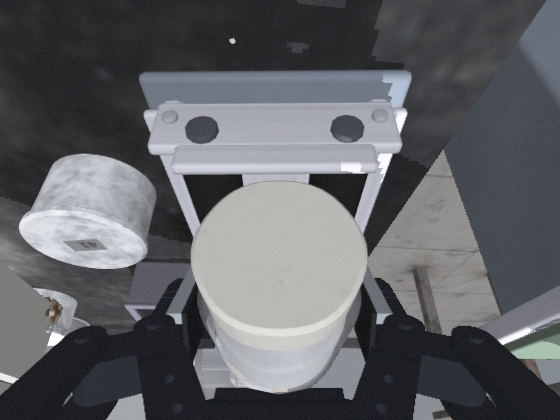

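```bash
python3 -m jog '{"offset":[[-0.0012,0.0016,0],[-0.0012,0.0016,0]],"angular":[[0,0,0],[0,0,0]]}'
python3 - <<'E'
from kin import *
s=sense();print(s['wrist_force'],s['moment'])
E
```

```text
time_s: 8.52
position: [0.493, -0.3301, 0.1943]
tool_rot: [0.275, 0.651, -0.344, -0.618]
wrist_force: [3.3, 0.1, 1.8]
opening: 0.0606
[3.30786389 0.10596237 1.82339858] [-0.19725815 -0.70547987 -0.46826164]
```

```bash
python3 -m jog '{"offset":[[0,0,0],[0,0,0],[0,0,0],[0,0,0],[0,0,0],[0,0,0]],"angular":[[0,0,0],[0,0,0],[0,0,0],[0,0,0],[0,0,0],[0,0,0]]}' 1
python3 - <<'E'
from kin import *
s=sense();print(s['wrist_force'],s['moment'])
snap('scene','s10.png'); snap('wrist','w10.png'); crop('s10.png',200,90,400,290,3,'s10c.png')
E
```

```text
time_s: 9.28
position: [0.4928, -0.3301, 0.1939]
tool_rot: [0.275, 0.651, -0.344, -0.619]
wrist_force: [-0.9, 0.3, 0.8]
opening: 0.0853
[-0.9156136   0.31589437  0.81299018] [-0.61235417 -0.12519321  0.05510626]
```

View pics/s10c.png

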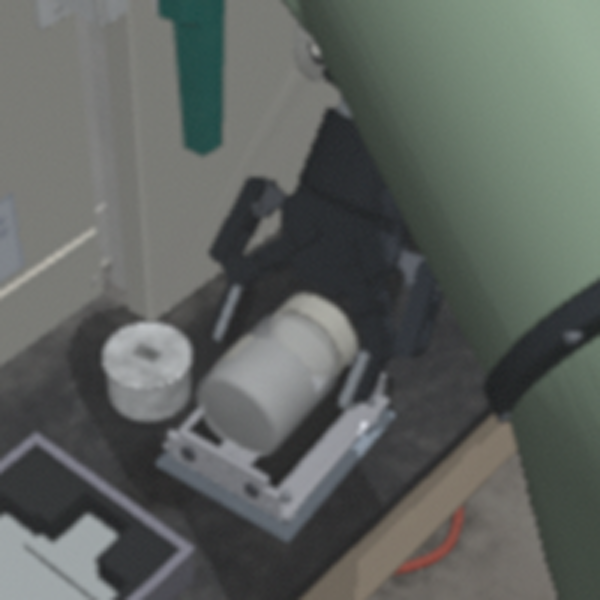

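View pics/w10.png

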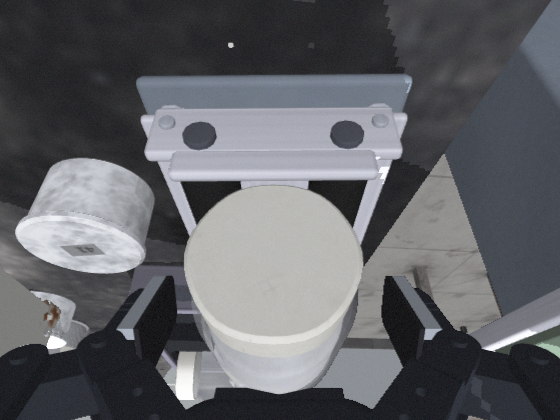

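```bash
python3 -m jog '{"offset":[[0,-0.02,0],[0,-0.07,0],[0,-0.11,0],[0,-0.11,0]],"angular":[[0,0,0],[0,0,0],[0,0,0],[0,0,0]]}'
python3 - <<'E'
from kin import *
s=sense();print(s['wrist_force'],s['joints'].round(2))
snap('scene','s11.png'); snap('wrist','w11.png'); crop('s11.png',200,90,400,290,3,'s11c.png')
T=placeT(90,276.25)[0]; 
W=[(T,np.array([.42,-.25,.36]))]; track(s['joints'],W); delta(*W[0])
E
```

```text
time_s: 9.88
position: [0.4998, -0.3991, 0.2825]
tool_rot: [0.276, 0.65, -0.345, -0.618]
wrist_force: [-0.2, 0.4, -1.4]
opening: 0.0855
[-0.20835169  0.38235377 -1.37929786] [ 0.5   1.17  0.63  1.1  -0.86  1.7  -1.86]
[ 0.02  0.83  0.91  1.87 -0.85  0.89 -1.68] err 0.0 rot deg 38.0
now [ 0.5003 -0.3972  0.2802] off [0.1712 0.0328 0.0641] ang [-0.0021 -0.0018  0.6639]
```

View pics/s11c.png

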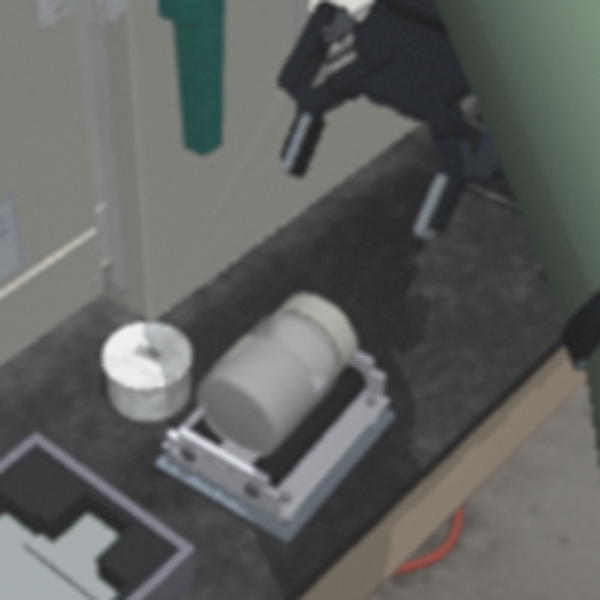

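View pics/w11.png

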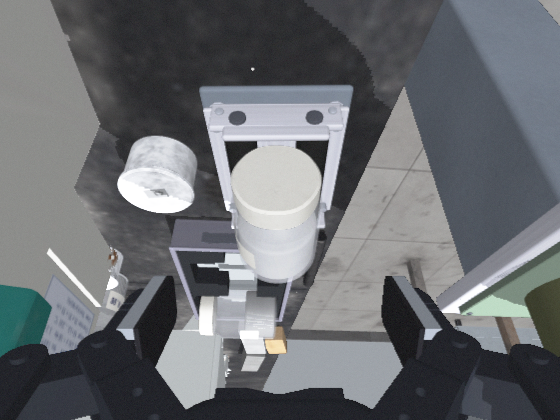

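```bash
python3 - <<'E'
from h import *
crop('w11.png',200,120,360,300,3.3,'w11c.png')
E
```

```text
(no output)
```

View pics/w11c.png

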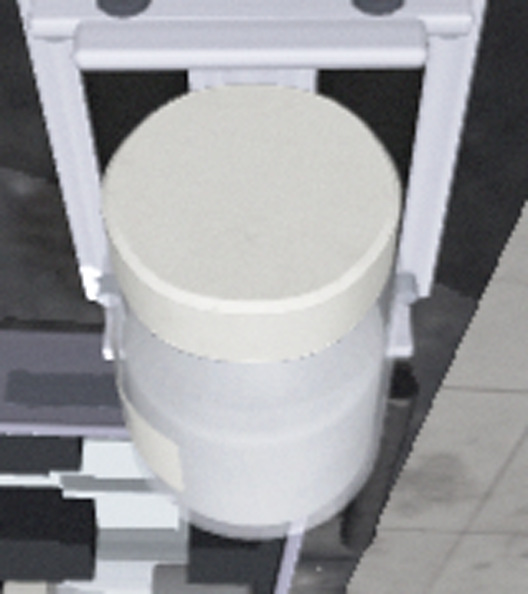

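```bash
cat >> kin.py <<'E'
RC=np.array([.4819,-.2291]);_a=np.radians(6.25);EX=np.array([np.cos(_a),np.sin(_a),0]);EY=np.array([-np.sin(_a),np.cos(_a),0])
def rest(x,y,z): return np.array([*RC,0])+EX*x+EY*y+np.array([0,0,z])
E
python3 - <<'E'
from kin import *
s=sense(); T=placeT(90,276.25)[0]; W=[(T,rest(.009,.012,.34)),(T,rest(.009,.012,.272)),(T,rest(-.011,.012,.272))]; track(s['joints'],W); delta(*W[0])
E
```

```text
[-0.07  0.92  0.91  1.73 -0.87  0.95 -1.84] err 0.0 rot deg 38.0
[-0.03  1.    0.81  1.79 -0.99  0.82 -1.74] err 0.0 rot deg 0.0
[-0.01  0.98  0.8   1.85 -1.01  0.78 -1.68] err 0.0 rot deg 0.0
now [ 0.5003 -0.3972  0.2802] off [ 0.1795  0.0645 -0.0087] ang [-0.0021 -0.0018  0.6639]
```

```bash
python3 -m jog '{"offset":[[0.04,-0.03,-0.002],[0.1795,0.0645,-0.0087],[0.1795,0.0645,-0.0087],[0.1795,0.0645,-0.0087],[0.1795,0.0645,-0.0087],[0.1795,0.0645,-0.0087],[0.1795,0.0645,-0.0087],[0.1795,0.0645,-0.0087]],"angular":[[0,0,0.1],[-0.002,-0.002,0.664],[-0.002,-0.002,0.664],[-0.002,-0.002,0.664],[-0.002,-0.002,0.664],[-0.002,-0.002,0.664],[-0.002,-0.002,0.664],[-0.002,-0.002,0.664]]}' -1
python3 - <<'E'
from kin import *
s=sense();print(s['wrist_force'],s['joints'].round(2))
snap('wrist','w12.png')
T=placeT(90,276.25)[0]; delta(T,rest(.009,.012,.34))
E
```

```text
time_s: 10.98
position: [0.4893, -0.2172, 0.3401]
tool_rot: [-0.472, -0.526, 0.526, 0.472]
wrist_force: [-0.0, 0.1, -0.3]
opening: -0.0001
[-0.03856528  0.12142346 -0.3494478 ] [-0.06  0.91  0.89  1.73 -0.86  0.94 -1.85]
now [ 0.4893 -0.2172  0.3401] off [ 0.0009  0.0001 -0.0003] ang [-0.0005 -0.0009  0.0001]
```

View pics/w12.png

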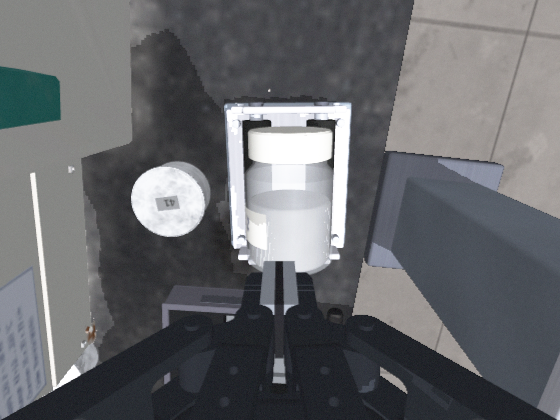

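```bash
python3 - <<'E'
from kin import *
c=load('w12'); crop('w12.png',210,90,370,280,3,'w12c.png')
def rf(p): d=p-np.array([*RC,0]); return np.round([d@EX,d@EY,p[2]],4)
for n,u,v,z in [('capL',248,145,.07),('capR',332,145,.07),('bodL',246,220,.07),('bodR',332,220,.07),('captop',290,127,.08),('labtop',260,207,.09),('labbot',260,245,.09),('bottom',288,270,.09)]: print(n,rf(ray(c,u,v,z)))
print(c['K'][0,0],-cv2.Rodrigues(c['rvec'])[0].T@np.ravel(c['tvec']))
E
```

```text
capL [ 0.0297 -0.0358  0.07  ]
capR [-0.0265 -0.0357  0.07  ]
bodL [0.0325 0.0173 0.07  ]
bodR [-0.0288  0.0174  0.07  ]
captop [ 0.002  -0.0483  0.08  ]
labtop [0.0213 0.0014 0.09  ]
labbot [0.0217 0.028  0.09  ]
bottom [0.0029 0.0466 0.09  ]
356.2240540127559 [ 0.49836966 -0.29445987  0.31005672]
```

View pics/w12c.png

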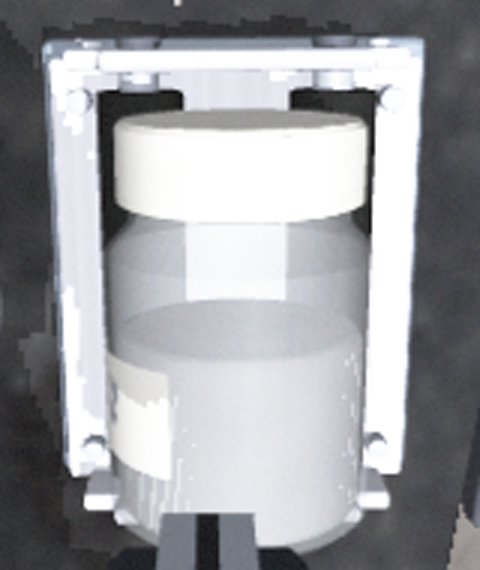

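```bash
python3 -m jog '{"offset":[[0,0.045,-0.003],[0,0.062,-0.003],[0,0.066,-0.003],[0,0.069,-0.003],[0,0.069,-0.003],[0,0.069,-0.003]],"angular":[[0,0,0],[0,0,0],[0,0,0],[0,0,0],[0,0,0],[0,0,0]]}'
python3 - <<'E'
from kin import *
s=sense();print(s['wrist_force'],s['joints'].round(2)); delta(placeT(90,276.25)[0],rest(.012,.012,.271))
E
```

```text
time_s: 11.78
position: [0.4926, -0.2161, 0.2719]
tool_rot: [-0.472, -0.527, 0.527, 0.471]
wrist_force: [-0.1, 0.1, 1.9]
opening: -0.0001
[-0.11528903  0.06742487  1.87215949] [-0.02  1.    0.79  1.78 -0.97  0.81 -1.76]
now [ 0.4926 -0.2161  0.2719] off [0.0003 0.0009 0.0001] ang [ 0.0007  0.0005 -0.001 ]
```

```bash
python3 -m jog '{"offset":[[0,0.001,0],[0,0.001,0.002],[0,0.001,0.0045],[0,0.001,0.007],[0,0.001,0.0095],[0,0.001,0.012],[0,0.001,0.0145],[0,0.001,0.017],[0,0.001,0.0195],[0,0.001,0.022],[0,0.001,0.022],[0,-0.02,0.022],[0,-0.05,0.022],[0,-0.05,0.022]],"angular":[[0,0,0],[0,0,0],[0,0,0],[0,0,0],[0,0,0],[0,0,0],[0,0,0],[0,0,0],[0,0,0],[0,0,0],[0,0,0],[0,0,0],[0,0,0],[0,0,0]]}'
python3 - <<'E'
from kin import *
s=sense();print(s['wrist_force'],s['joints'].round(2)); delta(placeT(90,276.25)[0],rest(.012,.012,.33))
snap('wrist','w13.png'); crop('w13.png',210,70,370,280,2.8,'w13c.png')
E
```

```text
time_s: 13.52
position: [0.4708, -0.2184, 0.3225]
tool_rot: [0.472, 0.527, -0.527, -0.471]
wrist_force: [0.7, -0.3, 0.1]
opening: 0.0004
[ 0.66478528 -0.34336271  0.1230439 ] [-0.04  0.91  0.85  1.81 -0.9   0.87 -1.78]
now [ 0.4708 -0.2184  0.3225] off [ 0.0001 -0.0075 -0.0219] ang [ 0.0015  0.0007 -0.0012]
```

View pics/w13c.png

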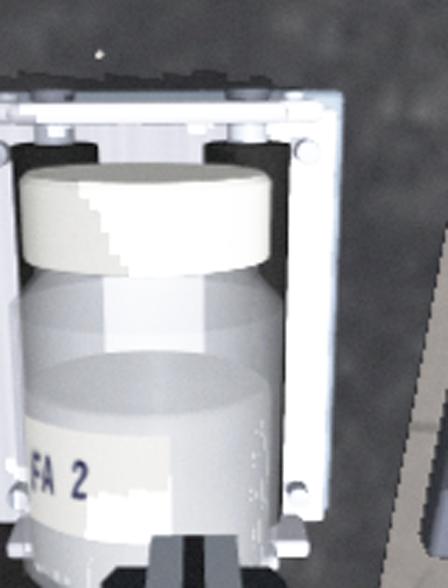

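```bash
cat >> kin.py <<'E'
def labang(c,u,v,ax=.002,zc=.070):
    # angle from up (positive toward +x rest) of cylinder surface point at pixel
    Rm=cv2.Rodrigues(c['rvec'])[0];o=-Rm.T@np.ravel(c['tvec']);d=Rm.T@np.linalg.inv(c['K'])@np.array([u,v,1.])
    o2=o-np.array([*RC,0]);ox,oz=o2@EX-ax,o[2]-zc;dx,dz=d@EX,d[2]
    a=dx*dx+dz*dz;b=2*(ox*dx+oz*dz);cc=ox*ox+oz*oz-.031**2;D=b*b-4*a*cc
    if D<0: return None
    t=(-b-np.sqrt(D))/(2*a); return np.degrees(np.arctan2(ox+t*dx,oz+t*dz)).round(1),((o2+t*d)@EY).round(4)
E
python3 - <<'E'
from kin import *
c=load('w12'); print('before edge',labang(c,210+170/3,90+430/3))
c=load('w13')
for u,v in((168,485),(168,440),(168,530),(30,430),(28,460),(24,500)): print(labang(c,210+u/2.8,70+v/2.8))
print('sil', [ray(c,210+u/2.8,70+450/2.8,.07)@EX-RC@EX[:2] for u in (20,278)])
E
```

```text
before edge (np.float64(28.8), np.float64(0.0169))
(np.float64(-10.8), np.float64(0.0154))
(np.float64(-10.9), np.float64(0.0054))
(np.float64(-10.6), np.float64(0.0257))
(np.float64(51.7), np.float64(0.0073))
(np.float64(54.8), np.float64(0.0148))
(np.float64(61.7), np.float64(0.0257))
sil [np.float64(0.032299702454212875), np.float64(-0.029258024220965517)]
```

```bash
python3 -m jog '{"offset":[[0,0.01,-0.0185],[0,0.035,-0.0185],[0,0.046,-0.0185],[0,0.0495,-0.0185],[0,0.0515,-0.0185],[0,0.0515,-0.0185],[0,0.0515,-0.0165],[0,0.0515,-0.014],[0,0.0515,-0.0115],[0,0.0515,-0.009],[0,0.0515,-0.006],[0,0.0515,-0.006],[0,0.03,-0.006],[0,0,-0.006],[0,0,-0.006]],"angular":[[0,0,0],[0,0,0],[0,0,0],[0,0,0],[0,0,0],[0,0,0],[0,0,0],[0,0,0],[0,0,0],[0,0,0],[0,0,0],[0,0,0],[0,0,0],[0,0,0],[0,0,0]]}'
python3 - <<'E'
from kin import *
s=sense();print(s['wrist_force'],s['joints'].round(2)); delta(placeT(90,276.25)[0],rest(.002,.012,.33))
snap('wrist','w14.png'); crop('w14.png',210,70,370,280,2.8,'w14c.png')
E
```

```text
time_s: 15.45
position: [0.4767, -0.2181, 0.3226]
tool_rot: [-0.473, -0.526, 0.527, 0.471]
wrist_force: [-0.6, 0.5, -1.1]
opening: -0.0001
[-0.62395209  0.49641601 -1.12176011] [-0.04  0.92  0.86  1.79 -0.89  0.88 -1.79]
now [ 0.4767 -0.2181  0.3226] off [ 0.0005 -0.0074 -0.006 ] ang [ 0.0015  0.0004 -0.0021]
```

View pics/w14c.png

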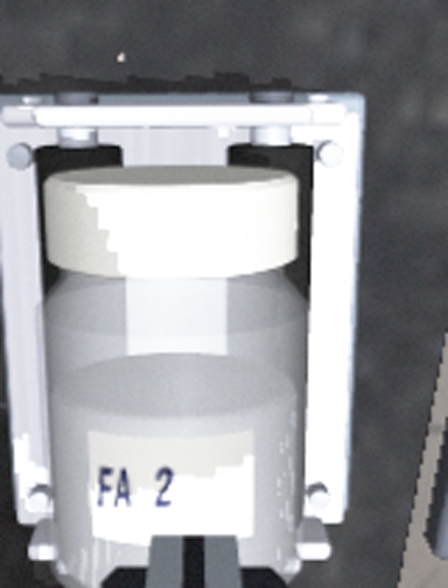

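```bash
python3 - <<'E'
from kin import *
c=load('w14')
for u,v in((252,485),(89,485)): print(labang(c,210+u/2.8,70+v/2.8))
print('sil', [ray(c,210+u/2.8,70+460/2.8,.07)@EX-RC@EX[:2] for u in (48,305)])
d=lambda p:(p-np.array([*RC,0]))@EY
print('cap end',d(ray(c,210+172/2.8,70+170/2.8,.08)))
print('label y',labang(c,210+170/2.8,70+430/2.8),labang(c,210+170/2.8,70+535/2.8))
E
```

```text
(np.float64(-34.8), np.float64(0.017))
(np.float64(33.6), np.float64(0.0168))
sil [np.float64(0.031679306534503626), np.float64(-0.029861790536408805)]
cap end -0.04765422551216109
label y (np.float64(-0.7), np.float64(0.0025)) (np.float64(-0.4), np.float64(0.0261))
```

```bash
python3 - <<'E'
from kin import *
s=sense(); T=placeT(90,276.25)[0]; W=[(T,rest(.001,.008,.26)),(T,rest(.001,.008,.227))]; 
for w in W: delta(*w)
track(s['joints'],W)
E
python3 -m jog '{"offset":[[0.004,0,-0.005],[0.004,0,-0.005],[0.004,0,-0.005],[0.004,0,-0.005],[0.004,0,-0.005]],"angular":[[0,0,0],[0,0,0],[0,0,0],[0,0,0],[0,0,0]]}' 1 45
python3 - <<'E'
from kin import *
snap('wrist','w15.png'); T=placeT(90,276.25)[0]; W=[(T,rest(.001,.008,.26)),(T,rest(.001,.008,.227))]; 
for w in W: delta(*w)
E
```

```text
now [ 0.4767 -0.2178  0.3215] off [-0.0037  0.0615 -0.0049] ang [ 0.0004  0.0006 -0.0012]
now [ 0.4767 -0.2178  0.3215] off [-0.0037  0.0945 -0.0049] ang [ 0.0004  0.0006 -0.0012]
[-0.    1.01  0.77  1.81 -1.    0.77 -1.71] err 0.0 rot deg 0.0
[ 0.02  1.05  0.71  1.83 -1.07  0.71 -1.66] err 0.0 rot deg 0.0
time_s: 16.12
position: [0.4811, -0.2133, 0.3213]
tool_rot: [-0.472, -0.526, 0.527, 0.472]
wrist_force: [-0.8, 0.3, -0.1]
opening: 0.0854
now [ 0.4811 -0.2133  0.3213] off [-0.0077  0.0613 -0.0001] ang [-0.0002  0.0003 -0.0006]
now [ 0.4811 -0.2133  0.3213] off [-0.0077  0.0943 -0.0001] ang [-0.0002  0.0003 -0.0006]
```

View pics/w15.png

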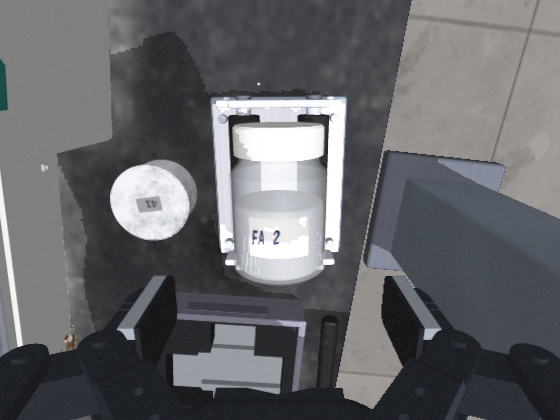

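```bash
python3 -m jog '{"offset":[[-0.0077,0.03,0],[-0.0077,0.065,0],[-0.0077,0.085,0],[-0.0077,0.0943,0],[-0.0077,0.0943,0]],"angular":[[0,0,0],[0,0,0],[0,0,0],[0,0,0],[0,0,0]]}'
python3 - <<'E'
from kin import *
snap('wrist','w16.png'); T=placeT(90,276.25)[0];delta(T,rest(.001,.008,.227)); print(sense()['wrist_force'])
E
```

```text
time_s: 16.8
position: [0.482, -0.2211, 0.2271]
tool_rot: [-0.472, -0.526, 0.527, 0.472]
wrist_force: [-0.7, -0.0, 0.2]
opening: 0.0856
now [ 0.4821 -0.2211  0.2275] off [0.0001 0.0005 0.0001] ang [ 0.0002  0.0004 -0.0009]
[ 0.24140786 -0.01041778 -0.23988568]
```

View pics/w16.png

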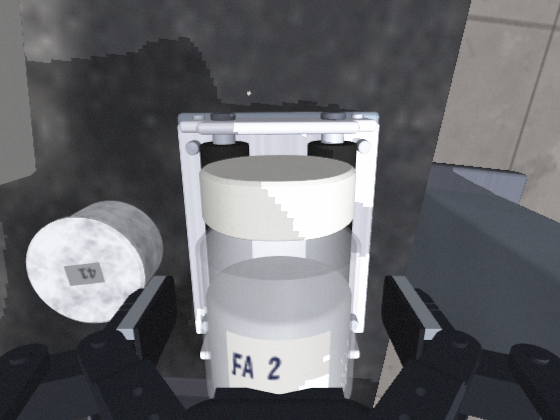

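Centred. Close.

```bash
python3 -m jog '{"offset":[[0,0,0],[0,0,0],[0,0,0],[0,0,0],[0,0,0],[0,0,0]],"angular":[[0,0,0],[0,0,0],[0,0,0],[0,0,0],[0,0,0],[0,0,0]]}' -1 45
python3 - <<'E'
from kin import *
snap('wrist','w17.png'); print(sense()['wrist_force'],sense()['position'])
E
```

```text
time_s: 17.6
position: [0.482, -0.221, 0.227]
tool_rot: [-0.472, -0.526, 0.527, 0.472]
wrist_force: [0.0, -0.1, 1.6]
opening: 0.0605
[ 0.37305285 -0.8594946   1.31892174] [ 0.48205461 -0.22099848  0.22703062]
```

View pics/w17.png

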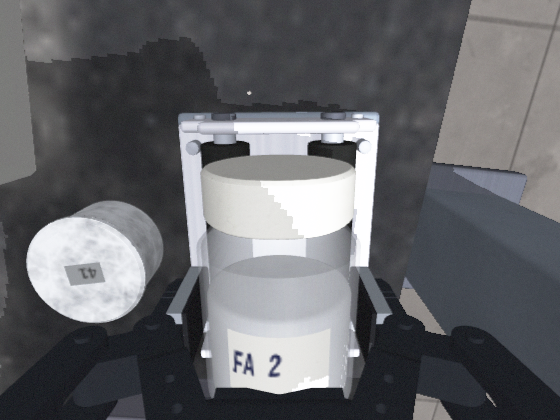

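```bash
python3 - <<'E'
from kin import *
s=sense(); T=placeT(90,276.25)[0]; Tn=placeT(90,361.8)[0]; N=np.array([.4987+.004,-.0442,.31])
W=[(T,s['position']+[0,0,.1]),(Tn,N),(Tn,N-[0,0,.11])]; 
track(s['joints'],W)
E
python3 -m jog '{"offset":[[0,-0.015,0],[0,-0.05,0],[0,-0.1,0],[0,-0.1,0]],"angular":[[0,0,0],[0,0,0],[0,0,0],[0,0,0]]}'
python3 - <<'E'
from kin import *
s=sense(); Tn=placeT(90,361.8)[0]; N=np.array([.4987+.004,-.0442,.31]); delta(Tn,N); print(s['wrist_force'])
snap('wrist','w18.png')
E
```

```text
[-0.04  0.92  0.86  1.76 -0.88  0.9  -1.81] err 0.0 rot deg 0.0
[-0.22  0.8   0.45  1.86 -0.58  0.61 -0.94] err 0.0 rot deg 86.0
[-0.11  0.98  0.26  1.92 -0.7   0.34 -0.84] err 0.0 rot deg 0.0
time_s: 18.15
position: [0.482, -0.2212, 0.3304]
tool_rot: [0.474, 0.527, -0.526, -0.47]
wrist_force: [-0.5, 0.6, -2.3]
opening: 0.0607
now [ 0.482  -0.2212  0.3304] off [ 0.1738  0.02   -0.0398] ang [ 6.0000e-04 -1.4929e+00 -4.9000e-03]
[-0.53731644  0.57100305 -2.30117632]
```

View pics/w18.png

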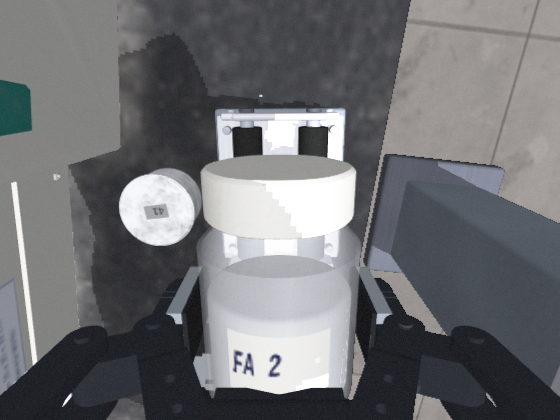

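```bash
python3 -m jog '{"offset":[[0.174,0,-0.04],[0.174,0,-0.04],[0.174,0,-0.04],[0.174,0,-0.04],[0.174,0,-0.04],[0.174,0,-0.04],[0.174,0,-0.04],[0.174,0,-0.04],[0.174,0,-0.04],[0.174,0,-0.04],[0.174,0,-0.04]],"angular":[[0,-1.493,-0.005],[0,-1.493,-0.005],[0,-1.493,-0.005],[0,-1.493,-0.005],[0,-1.493,-0.005],[0,-1.493,-0.005],[0,-1.493,-0.005],[0,-1.493,-0.005],[0,-1.493,-0.005],[0,-1.493,-0.005],[0,-1.493,-0.005]]}'
python3 - <<'E'
from kin import *
s=sense(); Tn=placeT(90,361.8)[0]; N=np.array([.4987+.004,-.0442,.31]); delta(Tn,N); print(s['wrist_force'],s['joints'].round(2))
snap('wrist','w19.png');snap('top','t19.png');snap('scene','s19.png')
E
```

```text
time_s: 19.58
position: [0.5027, -0.0435, 0.3267]
tool_rot: [-0.012, 0.708, -0.706, 0.009]
wrist_force: [-0.2, -0.0, -1.1]
opening: 0.0603
now [ 0.5027 -0.0435  0.3267] off [-0.      0.0167  0.0008] ang [ 0.0024 -0.002   0.0039]
[-0.23619764 -0.04089173 -1.06635432] [-0.24  0.78  0.49  1.84 -0.56  0.67 -0.95]
```

View pics/w19.png

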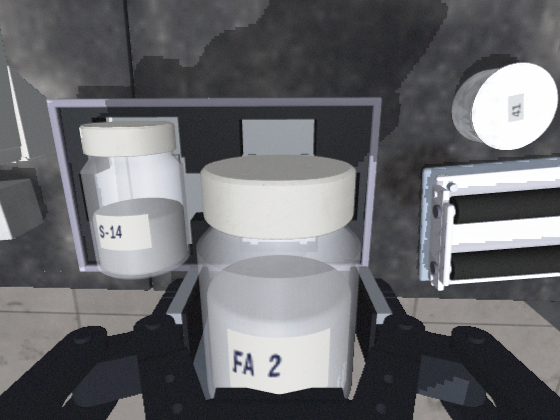

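View pics/s19.png

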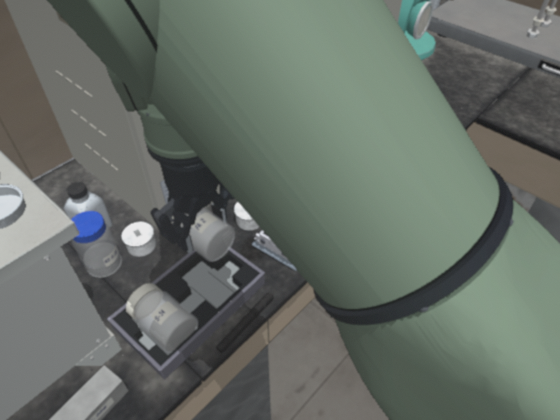

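View pics/t19.png

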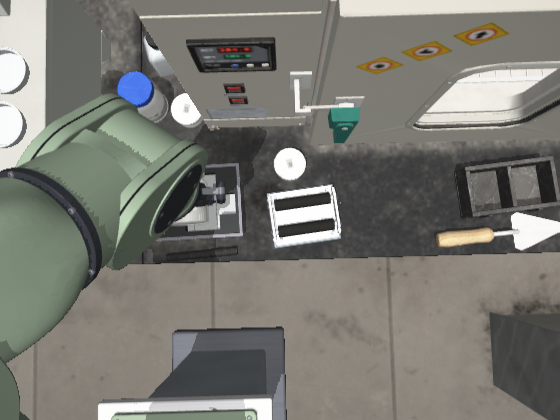

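```bash
python3 - <<'E'
from h import *
crop('w19.png',40,85,400,285,2.2,'w19c.png')
E
```

```text
(no output)
```

View pics/w19c.png

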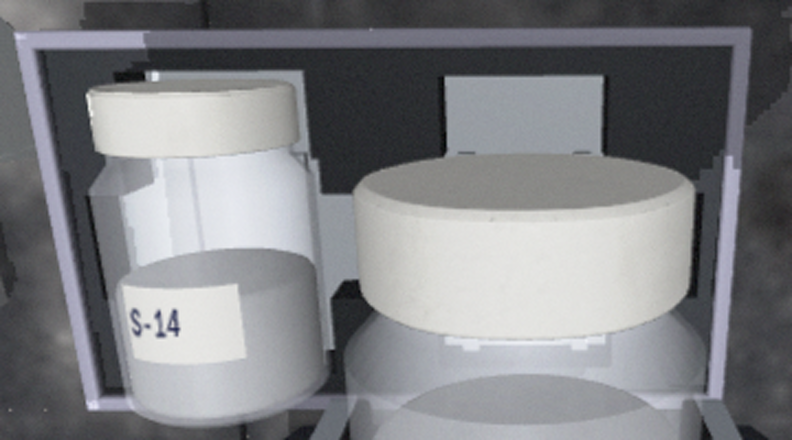

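```bash
python3 - <<'E'
from kin import *
c=load('w19'); g=lambda u,v,z: ray(c,40+(u+.5)/2.2-.5,85+(v+.5)/2.2-.5,z)
a,b=g(445,76,.032),g(605,74,.032); print('narrow end',a,b,(a+b)/2,np.linalg.norm(a-b),'yaw',np.degrees(np.arctan2(-(a-b)[0],(a-b)[1])))
t=[g(15,34,.037),g(750,28,.037),g(724,410,.037),g(90,410,.037)]; 
for x in t: print(x)
tc=sum(t)/4; print(tc,[np.linalg.norm(t[i]-t[(i+1)%4]) for i in range(4)])
for d in (t[0]-t[1],t[3]-t[2]): print('yaw',np.degrees(np.arctan2(-d[0],d[1])))
# jar cap centre in view (cap top end ellipse) and held axis
for yaw in (1.6,2):
  y=np.radians(yaw); Rz=np.array([[np.cos(y),-np.sin(y)],[np.sin(y),np.cos(y)]]); print('nest',tc[:2]+Rz@[-.012,-.0445], 'via narrow', ((a+b)/2)[:2]+Rz@[-.064,0])
s=sense();print(s['position'])
z=s['position'][2]-.157
print('jar sil',[g(u,v,z) for u,v in((358,250),(690,250))])
E
```

```text
narrow end [ 0.56368573 -0.01417167  0.032     ] [ 0.56586085 -0.06651405  0.032     ] [ 0.56477329 -0.04034286  0.032     ] 0.05238755544244969 yaw 2.379583569608925
[0.57293369 0.1215323  0.037     ]
[ 0.58154113 -0.11086372  0.037     ]
[ 0.4476837  -0.11701295  0.037     ]
[0.44047158 0.11659433 0.037     ]
[0.51065753 0.00256249 0.037     ] [np.float64(0.23255536700867857), np.float64(0.13399859426406216), np.float64(0.23371858865565148), np.float64(0.13255411956479937)]
yaw 2.1211395157802575
yaw 1.7683222004071275
nest [ 0.49990472 -0.04225522] via narrow [ 0.50079824 -0.04212984]
nest [ 0.50021787 -0.0423292 ] via narrow [ 0.50081228 -0.04257643]
[ 0.50275313 -0.04348284  0.32679053]
jar sil [array([ 0.54392104, -0.01344619,  0.16979053]), array([ 0.54560044, -0.06919414,  0.16979053])]
```

```bash
python3 - <<'E'
from kin import *
c=load('w19'); g=lambda u,v,z: ray(c,40+(u+.5)/2.2-.5,85+(v+.5)/2.2-.5,z)
z=.1698
print(g(525,182,z), 'top edge',g(525,154,z+.028),'bot edge',g(525,212,z+.028), 'cap rear lower?',g(525,338,z+.028))
print('expected cap end', proj(c,[[.5027-.004+.058,-.042,z]])*1.0)
for zz in (.1698,.172,.167): print(zz,[ (g(u,250,zz)) [1] for u in (358,690)])
E
```

```text
[ 0.55631983 -0.04117359  0.1698    ] top edge [ 0.56536453 -0.04102759  0.1978    ] bot edge [ 0.55789183 -0.0412436   0.1978    ] cap rear lower? [ 0.54039195 -0.04174944  0.1978    ]
expected cap end [[280.69366603 166.4767638 ]]
0.1698 [np.float64(-0.013448251967660939), np.float64(-0.0691920324690179)]
0.172 [np.float64(-0.013926653479017087), np.float64(-0.06870178635430342)]
0.167 [np.float64(-0.012839377316844019), np.float64(-0.06981598206956358)]
```

```bash
python3 - <<'E'
from kin import *
Tn=placeT(90,361.9)[0]; delta(Tn,np.array([.5033,-.0432,.235]))
E
```

```text
now [ 0.5028 -0.0435  0.3268] off [-0.0009  0.0918 -0.    ] ang [ 0.0025 -0.0024  0.0037]
```

```bash
python3 -m jog '{"offset":[[-0.001,0.03,0],[-0.001,0.065,0],[-0.001,0.085,0],[-0.001,0.0918,0],[-0.001,0.0918,0]],"angular":[[0.0025,-0.002,0.0037],[0.0025,-0.002,0.0037],[0.0025,-0.002,0.0037],[0.0025,-0.002,0.0037],[0.0025,-0.002,0.0037]]}'
python3 - <<'E'
from kin import *
s=sense(); Tn=placeT(90,361.9)[0]; delta(Tn,np.array([.5033,-.0432,.235])); print(s['wrist_force'])
snap('wrist','w20.png');crop('w20.png',60,40,440,300,2.1,'w20c.png');snap('scene','s20.png');crop('s20.png',90,180,290,380,3,'s20c.png')
E
```

```text
time_s: 20.35
position: [0.5035, -0.0434, 0.2353]
tool_rot: [0.012, -0.707, 0.707, -0.012]
wrist_force: [0.0, 0.5, -2.3]
opening: 0.0604
now [ 0.5035 -0.0434  0.2353] off [ 0.0002  0.0003 -0.0002] ang [-0.      0.0002 -0.0003]
[ 0.01774047  0.53096027 -2.32614628]
```

View pics/w20c.png

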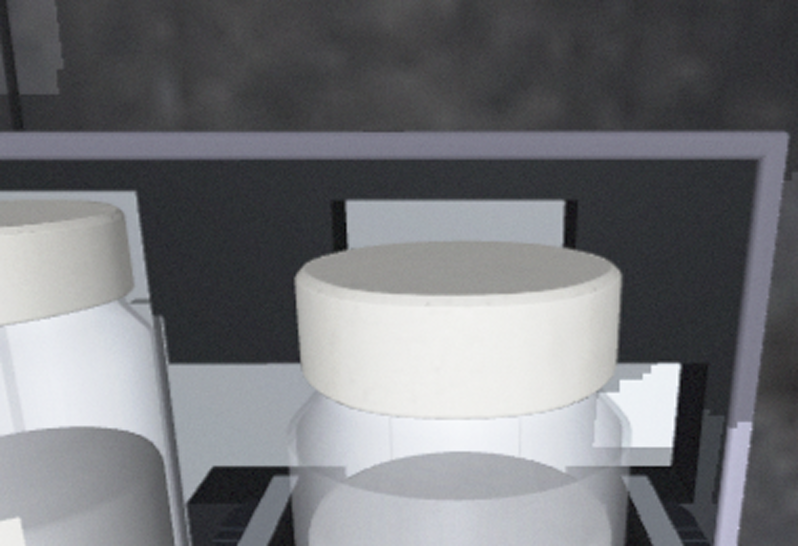

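View pics/s20c.png

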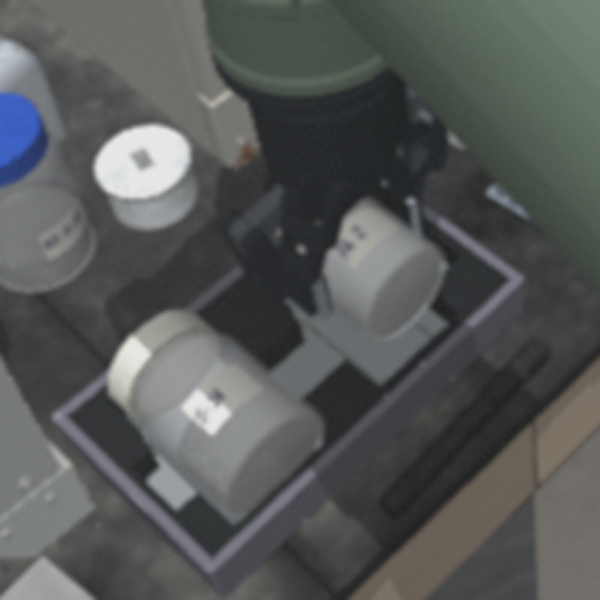

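```bash
python3 - <<'E'
from kin import *
c=load('w20'); g=lambda u,v,z: ray(c,60+(u+.5)/2.1-.5,40+(v+.5)/2.1-.5,z)
for u1,u2 in ((332,578),(346,565)):
  a,b=g(u1,200,.032),g(u2,200,.032); print(a,b,np.linalg.norm(a-b),(a+b)/2)
z=.2353-.157
a,b=g(297,320,z),g(621,320,z);print('cap',a,b,np.linalg.norm(a-b),(a+b)/2)
print('cap end disc', g(460,241,z-.028),g(460,296,z+.028))
print('rim far right',g(787,133,.037))
# recess edges right side z=.032
print('recess top/bottom edge',g(690,364,.032),g(690,466,.032), g(680,364,.01),g(672,466,.01))
E
```

```text
[ 0.56358607 -0.01201931  0.032     ] [ 0.56544836 -0.06804189  0.032     ] 0.05605352707262412 [ 0.56451722 -0.0400306   0.032     ]
[ 0.56369208 -0.01520828  0.032     ] [ 0.56534997 -0.065082    0.032     ] 0.049901263738981204 [ 0.56452103 -0.04014514  0.032     ]
cap [ 0.54757579 -0.01314965  0.0783    ] [ 0.54947057 -0.06995085  0.0783    ] 0.05683279972277123 [ 0.54852318 -0.04155025  0.0783    ]
cap end disc [ 0.55804849 -0.04139862  0.0503    ] [ 0.55926022 -0.04138877  0.1063    ]
rim far right [ 0.5815853  -0.11110107  0.037     ]
recess top/bottom edge [ 0.52712812 -0.09851603  0.032     ] [ 0.49987148 -0.10197912  0.032     ] [ 0.52007231 -0.1031101   0.01      ] [ 0.48927506 -0.10459146  0.01      ]
```

```bash
python3 -m jog '{"offset":[[0,0.008,-0.001],[0,0.016,-0.001],[0,0.023,-0.001],[0,0.029,-0.001],[0,0.029,-0.001]],"angular":[[0,0,0],[0,0,0],[0,0,0],[0,0,0],[0,0,0]]}'
python3 - <<'E'
from kin import *
s=sense(); Tn=placeT(90,361.9)[0]; delta(Tn,np.array([.5033,-.0424,.198])); print(s['wrist_force'],s['moment'])
snap('wrist','w21.png');crop('w21.png',60,40,440,300,2.1,'w21c.png')
E
```

```text
time_s: 21.08
position: [0.5033, -0.0424, 0.2057]
tool_rot: [-0.012, 0.707, -0.707, 0.012]
wrist_force: [-0.2, -0.5, -1.3]
opening: 0.0605
now [ 0.5033 -0.0424  0.2057] off [ 0.      0.0077 -0.    ] ang [0.0001 0.0004 0.0003]
[-0.18534778 -0.45083281 -1.25698614] [-0.00182607  0.01435077  0.0400023 ]
```

View pics/w21c.png

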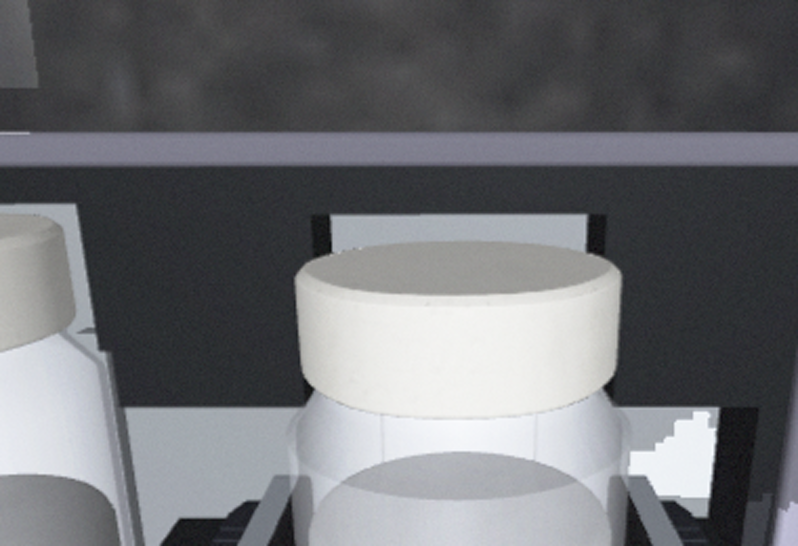

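```bash
python3 -m jog '{"offset":[[0,0.003,0],[0,0.005,0],[0,0.007,0],[0,0.0085,0],[0,0.0085,0]],"angular":[[0,0,0],[0,0,0],[0,0,0],[0,0,0],[0,0,0]]}'
python3 - <<'E'
from kin import *
s=sense(); Tn=placeT(90,361.9)[0]; delta(Tn,np.array([.5033,-.0424,.198])); print(s['wrist_force'],s['moment'])
snap('wrist','w22.png');crop('w22.png',60,40,440,300,2.1,'w22c.png')
E
```

```text
time_s: 21.75
position: [0.5033, -0.0424, 0.1986]
tool_rot: [-0.011, 0.707, -0.707, 0.012]
wrist_force: [-7.8, 1.7, 28.4]
opening: 0.0605
now [ 0.5033 -0.0424  0.1986] off [-0.      0.0006 -0.    ] ang [ 0.0005  0.0003 -0.0009]
[-7.84031995  1.72319506 28.40319515] [0.33879062 1.42312368 0.01524301]
```

View pics/w22c.png

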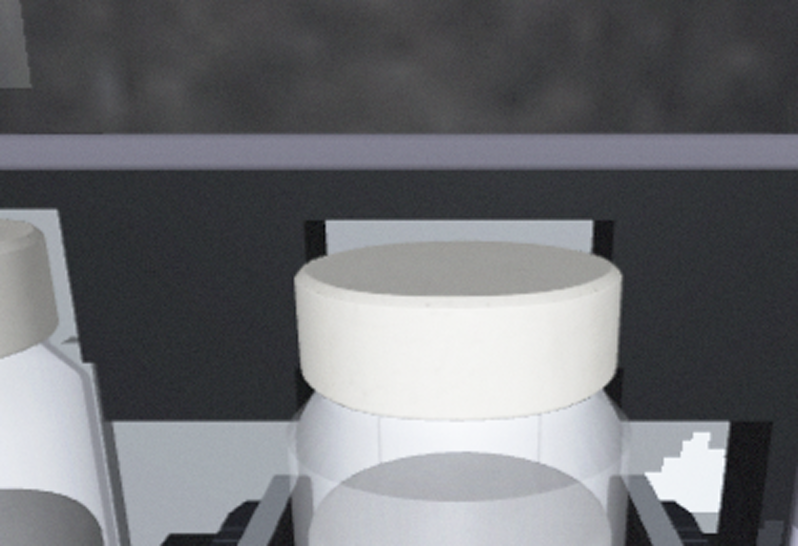

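```bash
python3 -m jog '{"offset":[[0,-0.001,0],[0,-0.001,0],[0,-0.001,0]],"angular":[[0,0,0],[0,0,0],[0,0,0]]}'
python3 - <<'E'
from kin import *
s=sense(); print(s['wrist_force'],s['moment'])
E
python3 -m jog '{"offset":[[0,0,0],[0,0,0],[0,0,0],[0,0,0],[0,0,0]],"angular":[[0,0,0],[0,0,0],[0,0,0],[0,0,0],[0,0,0]]}' 0.7
python3 - <<'E'
from kin import *
s=sense(); print(s['wrist_force'],s['moment'])
snap('wrist','w23.png')
E
```

```text
time_s: 22.18
position: [0.5034, -0.0424, 0.1988]
tool_rot: [-0.012, 0.707, -0.707, 0.012]
wrist_force: [-2.2, 0.6, 9.3]
opening: 0.0604
[-2.21116617  0.58073775  9.31769907] [0.07396059 0.52668014 0.02986523]
time_s: 22.8
position: [0.5034, -0.0424, 0.1986]
tool_rot: [-0.012, 0.707, -0.707, 0.012]
wrist_force: [-0.0, 0.2, -0.5]
opening: 0.0725
[-0.02002122  0.23417385 -0.49237007] [0.05563491 0.03928379 0.02973749]
```

View pics/w23.png

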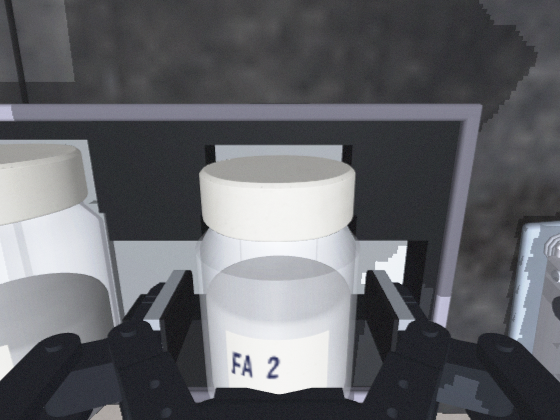

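```bash
python3 -m jog '{"offset":[[0,-0.01,0],[0,-0.04,0],[0,-0.09,0],[0,-0.15,0],[0,-0.2,0],[0.05,-0.2,0],[0.1,-0.2,0],[0.1,-0.2,0]],"angular":[[0,0,0],[0,0,0],[0,0,0],[0,0,0],[0,0,0],[0,0,0],[0,0,0],[0,0,0]]}'
python3 - <<'E'
from kin import *
s=sense(); print(s['wrist_force'])
snap('wrist','w24.png');crop('w24.png',100,100,440,330,2.3,'w24c.png');snap('scene','s24.png');crop('s24.png',90,180,290,380,3,'s24c.png')
E
```

```text
time_s: 23.85
position: [0.4008, -0.0458, 0.3995]
tool_rot: [-0.012, 0.708, -0.706, 0.011]
wrist_force: [1.4, 0.3, 0.2]
opening: 0.0725
[1.36275938 0.29806178 0.1867779 ]
```

View pics/w24.png

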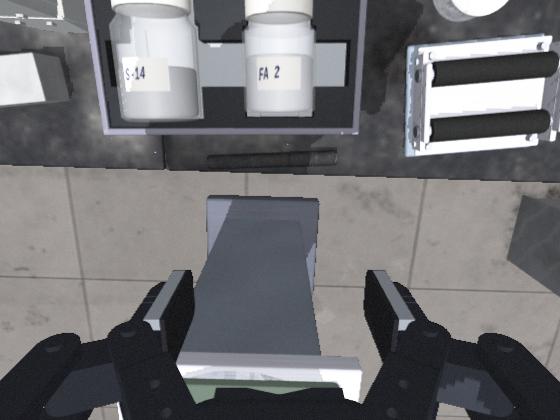

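View pics/s24c.png

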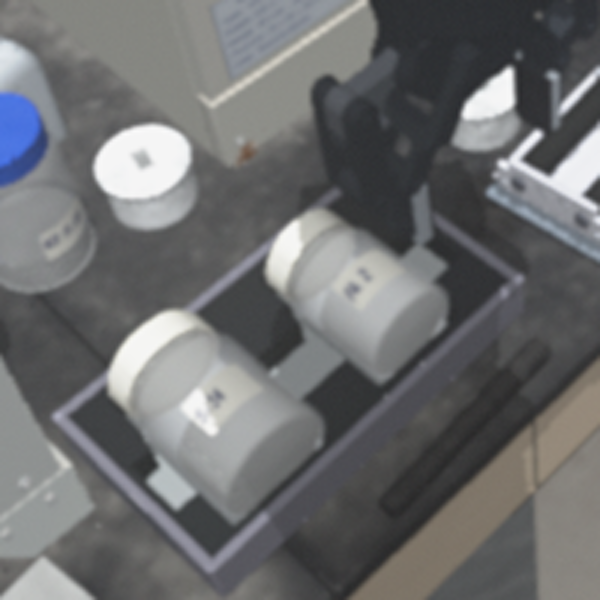

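```bash
python3 - <<'E'
from kin import *
y=np.radians(1.9);u=np.array([np.cos(y),np.sin(y),0]);v=np.array([-np.sin(y),np.cos(y),0]);m=np.array([.5005,-.0425,.041])
for f,box,s in (('s24',(170,235,260,320),8),('w24',(200,0,360,140),5)):
    c=load(f);im=cv2.imread(f'pics/{f}.png'); x0,y0,x1,y1=box; im=cv2.resize(im[y0:y1,x0:x1],None,fx=s,fy=s,interpolation=cv2.INTER_CUBIC)
    for zj,r in((3,.031),(64,.031),(75,.028),(94,.028)):
        t=np.linspace(0,2*np.pi,60); P=[m+u*(zj-36)/1000+r*(np.cos(a)*v+np.array([0,0,np.sin(a)])) for a in t]
        q=((proj(c,P)-[x0,y0]+.5)*s).astype(np.int32); cv2.polylines(im,[q.reshape(-1,1,2)],True,(0,0,255),1)
    cv2.imwrite(f'pics/{f}o.png',im)
E
```

```text
(no output)
```

View pics/s24o.png

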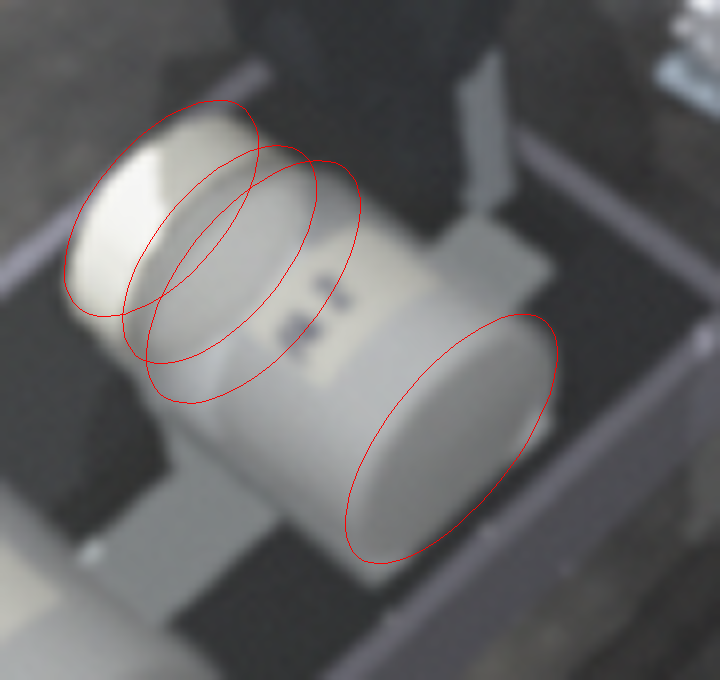

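View pics/w24o.png

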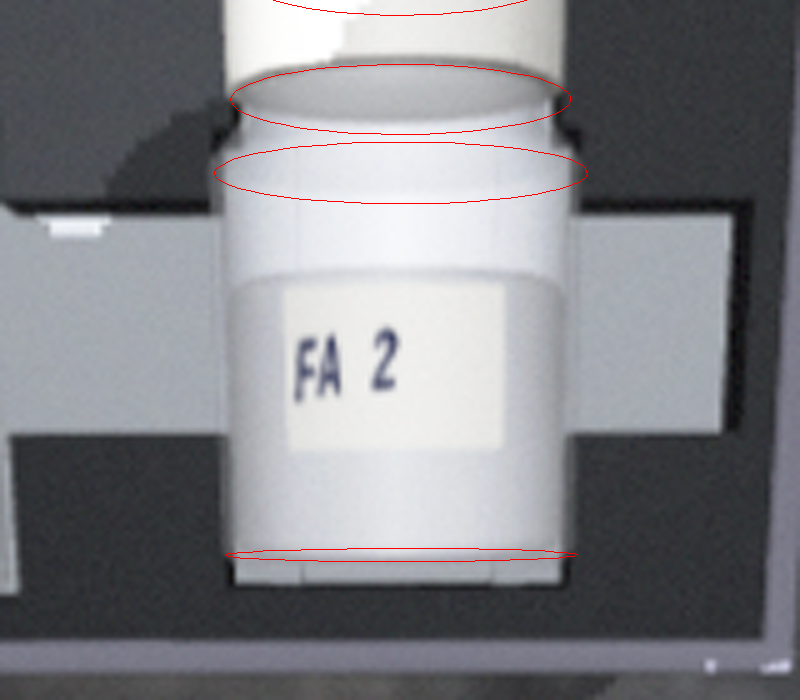

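```bash
python3 - <<'E'
from cell import *
print(hand_in())
E
```

```text
the job is handed in; nothing more can be done
None
```

I handed the job in at about 24 s with the jar bedded in the empty nest; the interface gave no verdict, so the results below are my own checks.

- **Lay-down:** I picked the jar up from the side, laid it on the rollers with the cap towards -y and let go. The label was then about 65° off vertical.
- **Rolling:** I rolled it with two fingertip strokes at 2–3 N. The image then showed the label about 1° off straight up, and I lifted the finger clear.
- **Bedding:** I took it again from above and turned it so the cap faces +x. I pressed it down until it bottomed, with 28 N at the wrist.
- **Last pictures:** The jar sits level in the nest, cap in the narrow end, with the label up and readable. Drawn against the expected place, it agrees to about 1 mm in the wrist view. The gripper is clear of everything, and the tin and marker stand where they were.

**Disagreements:**
- The first side approach ran into the limit of joint 6, so I used a different angle.
- The scene camera read the jar about 8 mm off from the other two at the start, so I relied on the top and wrist cameras.
- The final height was judged only from the pictures and the arm's stop height, which puts the jar's axis at about 41–42 mm against 41 mm.

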